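# Lock up the watch box for the night

### The job

Pack up the stand for the night: put the pliers in the open drawer of the watch box and push the drawer fully shut, and stand every watch left on the table in a compartment of the box, one to a compartment, dial up, with its strap running front to back. When all the watches are in, close the clear cover fully and only then slide the bolt all the way across into its keeper to lock it. Do not shift the battery tester, the copper bowl or the bare watch case.

Things in the scene. Friction and masses are not known exactly. Their poses are not given: they have to be found in the camera images.
- case: Wooden two-tier watch box, fixed, 344 mm wide (y), 124 mm deep (x -65 to +59 mm), 64 mm high without its cover. Origin: on the table under the box; its front faces its own -x. On top four open compartments side by side; in front of them a flat rail (x -65 to -23 mm, top 64 mm up) with the slide bolt; a drawer below; the cover hinged at the rear.
- slot0 (a point): Floor centre of compartment 1 of 4, counted from the box's -y end to its +y end; axes as the box's. Compartments: floor 50 mm above the table, 78 mm deep (box x -23 to +55 mm), 81 mm wide, parted by dividers 3 mm thick, 12 mm high; outer rim 14 mm above the floor.
- slot1 (a point): Floor centre of compartment 2 of 4, counted from the box's -y end to its +y end; axes as the box's. Compartments: floor 50 mm above the table, 78 mm deep (box x -23 to +55 mm), 81 mm wide, parted by dividers 3 mm thick, 12 mm high; outer rim 14 mm above the floor.
- slot2 (a point): Floor centre of compartment 3 of 4, counted from the box's -y end to its +y end; axes as the box's. Compartments: floor 50 mm above the table, 78 mm deep (box x -23 to +55 mm), 81 mm wide, parted by dividers 3 mm thick, 12 mm high; outer rim 14 mm above the floor.
- slot3 (a point): Floor centre of compartment 4 of 4, counted from the box's -y end to its +y end; axes as the box's. Compartments: floor 50 mm above the table, 78 mm deep (box x -23 to +55 mm), 81 mm wide, parted by dividers 3 mm thick, 12 mm high; outer rim 14 mm above the floor.
- drawer (a joint): How far the drawer is pulled out towards the box's -x, m: 0 fully shut, 0.095 fully out. Starts out by 0.085 to 0.095. Slides with about 1.2 N of friction. Shut means under 0.004.
- drawer_in (a point): Centre of the drawer's inner floor, 10 mm above the table; moves with the drawer, axes as the box's. Inside 100 mm (x) by 250 mm (y), walls 27 mm high. The part in front of the box's front face (box x = -65 mm) is open above, the rest lies under the box. Drawer front: a panel 270 mm wide, 4 to 42 mm above the table.
- drawer_knob (a point): Middle of the outer face of the brass drawer knob, a disc 20 mm across, 13 mm proud of the drawer front, 25 mm above the table (box x = -90 mm when shut); the drawer is pushed shut here.
- lid (a joint): Angle of the clear cover about its rear hinge, rad: 0 fully shut, grows as it opens (1.65 at most); starts at 1.5 to 1.62. A stiff hinge (0.3 N m): it stays where it is left and must be pressed right down. Shut means under 0.04.
- lid_hinge (a point): On the cover's hinge line, middle of the box's rear edge, 64 mm above the table; the line runs along the box's y. The cover is a box without a floor, of 3 mm clear plastic: 96 mm deep, 344 mm wide, 54 mm high.
- lid_tab (a point): Grip point of the brass tab on the cover's front; moves with the cover. The tab, 30 mm wide (y), 12 mm thick, stands 30 mm out of the front wall; this point is 23 mm out. Cover shut: 119 mm in front of the hinge line (box's -x), 28 mm above it; open: that offset turned about the hinge by the cover's angle. Pinch it along y and carry it round the hinge.
- bolt (a joint): Slide bolt on the right half (-y) of the front rail, m: 0 drawn back (knob at box y = -125 mm), grows as it slides to the box's +y, 0.045 home in the keeper on the cover. Starts at 0 to 0.008. About 1.5 N of friction. Locked means over 0.040; it then holds the cover down.
- bolt_knob (a point): On the axis of the bolt's upright dark knob (box x = -53 mm), 13 mm across, 106 mm above the table; knob top at 113 mm, its foot on the bolt's rod, whose top is at 80 mm. With the cover shut, its front wall (box x = -37 mm, up to 118 mm high) is 10 mm behind the knob: grip or push it along y.
- watch_orange: Watch, orange strap, steel head, on a weighted hard black plastic display cuff 56 (x) x 44 (y) x 46 mm high, upright sides; with the head (disc 42 mm across) 58 mm high; 140 g. The strap runs along its x; the cuff's flat ends, 44 mm apart, face +y and -y: grip it there, at its upper half. Origin: centre of the underside; z up. May be absent (None).
- watch_black: Watch, black strap, steel head, on a weighted hard white plastic display cuff 56 (x) x 44 (y) x 46 mm high, upright sides; with the head (disc 42 mm across) 58 mm high; 140 g. The strap runs along its x; the cuff's flat ends, 44 mm apart, face +y and -y: grip it there, at its upper half. Origin: centre of the underside; z up. May be absent (None).
- watch_blue: Watch, blue strap, steel head, on a weighted hard black plastic display cuff 56 (x) x 44 (y) x 46 mm high, upright sides; with the head (disc 42 mm across) 58 mm high; 140 g. The strap runs along its x; the cuff's flat ends, 44 mm apart, face +y and -y: grip it there, at its upper half. Origin: centre of the underside; z up. May be absent (None).
- watch_green: Watch, green strap, steel head, on a weighted hard black plastic display cuff 56 (x) x 44 (y) x 46 mm high, upright sides; with the head (disc 42 mm across) 58 mm high; 140 g. The strap runs along its x; the cuff's flat ends, 44 mm apart, face +y and -y: grip it there, at its upper half. Origin: centre of the underside; z up. May be absent (None).
- pliers: Flat-nosed pliers with red grips lying flat, 149 mm long along their x (steel jaws to +61 mm, handles to -88 mm), 50 mm wide over the handles, 14 mm thick, 130 g. Origin: underside of the joint, a steel block 28 (x) x 26 (y) x 14 mm: grip it across y, near the balance point.
- tester: Chrome battery tester with a red push button, 80 x 120 x 36 mm (button to 46 mm); leave it alone. Origin: centre of the underside.
- bowl: Small copper bowl, 90 mm across, 36 mm high; leave it alone. Origin: centre of the underside.
- watch_case: Bare silver watch case without a band, 42 mm across, 12 mm high; leave it alone. Origin: centre of the underside.

How it is judged:
By the outcome, as a careful person would: the job done as asked, in the order asked, and still so for the second after the job is handed in, with the robot touching nothing.
Of watch_orange, watch_black, watch_blue, watch_green only 2 to 4 are there at a start; the rules pass over those that are not, and their reading is None.
At some moment in a run one of watch_orange, watch_black, watch_blue, watch_green, pliers may be knocked a few centimetres aside while the robot is not near it.
It also fails if it takes over 210 s, if anything falls off the work surface, if the arm or the gripper's body presses on something with over 40 N, if the wrist force passes 120 N, or if a joint passes its speed limit or range.

### The arm

A 6-joint arm with a two-finger parallel gripper is mounted at the origin on the work surface. World frame = base frame: x ahead of the robot, y to its left, z up, the work surface at z = 0. Lengths are in mm, angles in rad, forces in N, time in s.
With the tool pointing down it reaches from about 275 to 1000 mm from the base axis. Payload 8.4 kg.
Tool frame: the origin (TCP) lies at the very end of the fingers, on their centre line; the grasp point (between the pads) lies 19 mm behind it; x points along the fingers, y is the direction in which the jaws open and shut, and the axes are right-handed (so a half turn about x gives the same grasp; the last joint's range is limited). The gripper opens to 85 mm and grips with 20 to 120 N. Pads are 22 mm wide; open, the fingers measure 114 mm over their backs; the gripper's body (76 mm by 85 mm) begins 54 mm behind the grasp point. The pads swing forward as they close: fully open they stand 13 mm farther back than shut.
Start: joints at [1.266, 0.353, 1.633, -0, 1.155, -0.002], TCP at [186.37, 596.569, 231.281] pointing down, gripper open.
Joint ranges: [-2.63, 2.63], [-0.92, 2.1], [0.06, 2.66], [-1.3, 4.44], [0, 2.69], [-3.02, 3.02]. Speed limits (rad/s): [2.22, 2.22, 2.79, 3.14, 3.14, 3.14].

### API

Orientations are given as [roll, pitch, yaw] about the fixed x, y, z axes, in that order (R = Rz(yaw) Ry(pitch) Rx(roll)).
In Python, from rig import r, grab_frame, camera_params, sign_off gives the robot as it stands.
- The arm moves only by the tool drive_tool, never from a script. Its argument "rows" is one flat list of numbers, 7 for each row, row after row: the shift along the tool's x, y, z in mm, then the turn, a rotation vector about the tool's x, y, z in degrees, then the opening in per cent of the stroke, from 0 (shut) to 100 (fully open). In form: [x, y, z, rx, ry, rz, fingers, x, y, z, rx, ry, rz, fingers, ...]. A call has 1 to 10 rows; each row is the pose to reach, as a shift and turn from the pose measured when the call began, along the tool's axes at that moment; what a row does not reach only later rows make up. A row lasts 1/8 s, in which the tool goes at most 62.5 mm and 10.7 degrees, less where a joint would pass 70% of its speed; a pose out of reach is approached as far as the arm can. A call with a gripper value outside its range is refused whole. The fingers move at their own pace and stop on an object; "newtons" is the grip in N (left out, the last holds). Time passes only in rows, so rows that repeat a pose let the fingers close. It gives the time, the measured TCP pose, the force and the opening at its end, in the units of the state.
- r.sense(): the state, without advancing time (a new reading comes with each control period).
- grab_frame(name): name is "side" or "top" or "wrist"; returns the picture (480x640x3 uint8, red, green, blue); there is no depth.
- camera_params(name): a dict with "vertical_fov" (degrees; the focal length in pixels is half the picture's height over the tangent of half this angle, whatever the lens; pixels are square), "cx", "cy" (the principal point, pixels), "pose" (4x4, takes a point from camera to world coordinates); the wrist camera has in their place "tool_from_camera" (4x4, takes a point from camera to tool coordinates, whose origin is the TCP and whose axes are the tool frame's). Camera axes: x right, y down, z forward; pixel columns grow to the right and rows downward; lengths in mm; the calibration is good to about 2 mm. The wrist camera is an equidistant fisheye: a pixel r from the principal point sees the ray r / f radians off the axis. A picture is of the moment at which its call begins: read the wrist's pose just before it. camera_params takes no time and is no camera call.
- sign_off(): hands the job in, once; it reports no verdict.
The state is a dict: "clock": time; "qpos": joint angles; "qvel": joint speeds; "joint_efforts": joint torques, N m; "eef_pos": TCP position; "tcp_rot": TCP orientation; "contact_force": force on the tool from outside, world axes, zero at the start; "wrist_torque": the same for the moment, N m; "opening": opening from 0.0 (shut) to 1.0 (fully open).
Only numpy, scipy, OpenCV 4.12 (cv2) and the standard library are available. Lean on these libraries where they do the work, as an engineer would, in place of code of your own. Each camera call takes 0.05 s, during which the arm holds its last target.

## Working session

There is one attempt and no reset: what is moved stays moved. The work goes in short steps, Python scripts to look and compute and a tool call to move; the robot and the scene stay as the last step left them, time stands still between calls to the robot, and variables do not carry over. Pictures are saved under pics/ and viewed, and the job is handed in when it is done.

Besides the shell and the picture viewer there is one more tool, called after "Call:" as name(argument=value, ...) on one line, values as JSON. drive_tool: Moves the arm, as the interface text tells. Its arguments: {"type":"object","properties":{"rows":{"type":"array","items":{"type":"number"}},"newtons":{"type":"number"}},"required":["rows"]}

```bash
ls; mkdir -p pics
python3 - <<'E'
from rig import r, grab_frame, camera_params
import cv2
print(r.sense())
for n in ["side","top","wrist"]:
    cv2.imwrite(f"pics/{n}0.png",grab_frame(n)[:,:,::-1]); print(n,camera_params(n))
E
```

```text
pics
{'clock': 0.0, 'qpos': array([ 1.26565283e+00,  3.53657373e-01,  1.63411688e+00,  3.63728118e-06,
        1.15520802e+00, -2.39625971e-03]), 'qvel': array([-0.00016923,  0.0004448 ,  0.00187982, -0.00041333, -0.00076369,
       -0.00131054]), 'joint_efforts': array([-2.86192881e-04, -6.05232525e+01, -3.42061615e+01,  3.63801637e-04,
        9.15698474e-03, -3.57851980e-05]), 'eef_pos': array([186.19547205, 596.12911846, 230.56330443]), 'tcp_rot': array([-1.57558577,  1.5694067 , -1.87833447]), 'contact_force': array([0.80382051, 0.11927521, 0.00569098]), 'wrist_torque': array([-0.02065378,  0.02226152,  0.04021746]), 'opening': 0.9980093743848436}
side {'vertical_fov': 52.34446224984719, 'cx': 324.4747446943959, 'cy': 237.74430871406426, 'pose': array([[ 9.55675516e-01, -1.58797920e-01,  2.47926457e-01,
         2.48251835e+02],
       [-2.93589632e-01, -5.77265664e-01,  7.61951101e-01,
        -9.32204795e+02],
       [ 2.21231811e-02, -8.00966650e-01, -5.98300084e-01,
         8.06182925e+02],
       [ 0.00000000e+00,  0.00000000e+00,  0.00000000e+00,
         1.00000000e+00]]
[... 199 characters left out ...]
99745106e-01, -2.24041210e-02,  2.78908434e-03,
        -8.61822305e+00],
       [ 1.79642072e-03, -2.02083318e-01, -9.79366686e-01,
         1.33970389e+03],
       [ 0.00000000e+00,  0.00000000e+00,  0.00000000e+00,
         1.00000000e+00]])}
wrist {'vertical_fov': 65.70646984690485, 'cx': 321.1670337165107, 'cy': 246.07721889760762, 'tool_from_camera': array([[-5.83968442e-04, -3.20336182e-01,  9.47303747e-01,
        -1.43824188e+02],
       [ 9.99999584e-01, -8.50813090e-04,  3.28745647e-04,
         1.59369639e-01],
       [ 7.00669303e-04,  9.47303545e-01,  3.20336545e-01,
        -8.28580580e+01],
       [ 0.00000000e+00,  0.00000000e+00,  0.00000000e+00,
         1.00000000e+00]])}
```

View pics/top0.png

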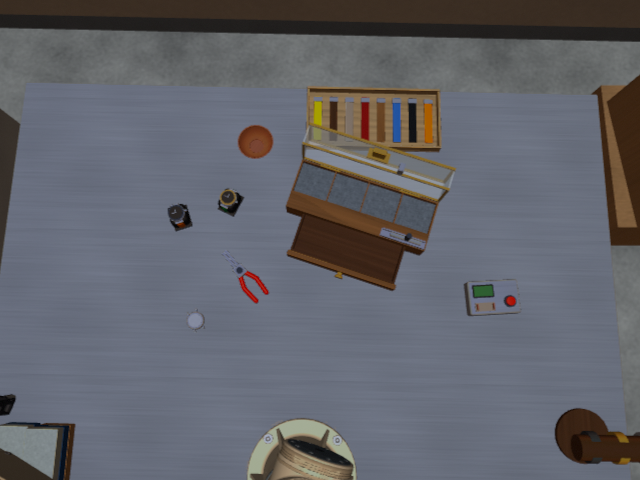

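View pics/side0.png

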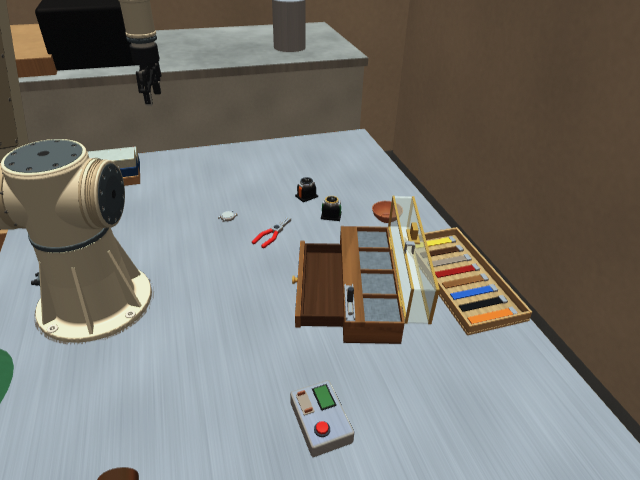

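View pics/wrist0.png

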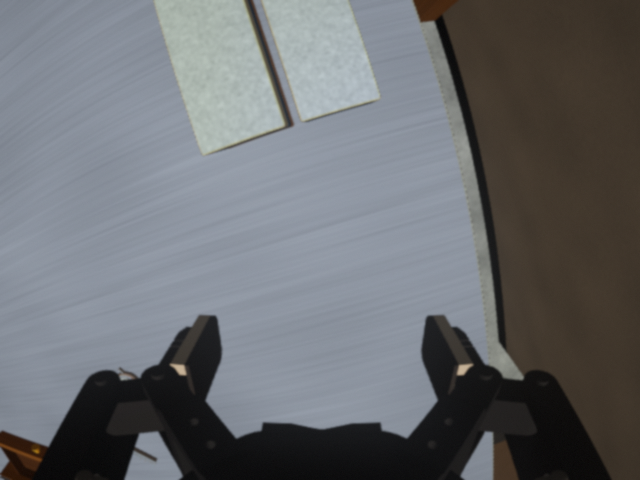

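```bash
cat > h.py <<'E'
import numpy as np, cv2
from rig import r, grab_frame, camera_params
from scipy.spatial.transform import Rotation as Ro
def f_(p): return 240/np.tan(np.radians(p["vertical_fov"])/2)
def wpose():
    s=r.sense(); T=np.eye(4); T[:3,:3]=Ro.from_euler("xyz",s["tcp_rot"]).as_matrix(); T[:3,3]=s["eef_pos"]; return T
def ray(n,u,v,T=None):
    p=camera_params(n); f=f_(p); d=np.array([(u-p["cx"])/f,(v-p["cy"])/f,1.])
    P=p["pose"] if n!="wrist" else T@p["tool_from_camera"]
    if n=="wrist":
        rr=np.hypot(d[0],d[1]); d=np.array([d[0]/rr*np.sin(rr),d[1]/rr*np.sin(rr),np.cos(rr)]) if rr>1e-9 else np.array([0,0,1.])
    return P[:3,3],P[:3,:3]@d
def cast(n,u,v,z,T=None):
    o,d=ray(n,u,v,T); return o+d*(z-o[2])/d[2]
def proj(n,X,T=None):
    p=camera_params(n); f=f_(p)
    P=p["pose"] if n!="wrist" else T@p["tool_from_camera"]
    c=np.linalg.inv(P)@np.append(X,1)
    if n=="wrist":
        a=np.hypot(c[0],c[1]); t=np.arctan2(a,c[2]); return p["cx"]+f*t*c[0]/a,p["cy"]+f*t*c[1]/a
    return p["cx"]+f*c[0]/c[2],p["cy"]+f*c[1]/c[2]
def move(dst=None,R=None):
    """tool-frame shift and rotvec deg to reach world TCP dst with rotation R"""
    T=wpose(); D=T[:3,:3].T@(np.array(dst)-T[:3,3])
    rv=np.zeros(3) if R is None else Ro.from_matrix(T[:3,:3].T@R).as_rotvec(degrees=True)
    return D,rv
def down(yaw):
    """tool x down, jaws (tool y) along world direction angle yaw"""
    x=np.array([0,0,-1.]); y=np.array([np.cos(yaw),np.sin(yaw),0]); return np.column_stack([x,y,np.cross(x,y)])
E
python3 - <<'E'
from h import *
t=cv2.imread("pics/top0.png"); s=cv2.imread("pics/side0.png")
cv2.imwrite("pics/a.png",cv2.resize(t[80:300,150:460],None,fx=2.5,fy=2.5,interpolation=cv2.INTER_CUBIC))
cv2.imwrite("pics/b.png",cv2.resize(t[180:340,160:280],None,fx=5,fy=3.75*5/3.75*0.75,interpolation=cv2.INTER_CUBIC) if 0 else cv2.resize(t[180:330,150:290],None,fx=4,fy=4,interpolation=cv2.INTER_CUBIC))
cv2.imwrite("pics/c.png",cv2.resize(s[165:345,205:445],None,fx=3.3,fy=3.3,interpolation=cv2.INTER_CUBIC))
print(wpose())
E
```

```text
[[-3.22947141e-04  2.98198203e-01  9.54503917e-01  1.86273994e+02]
 [-1.01412147e-03  9.54503378e-01 -2.98198378e-01  5.96227734e+02]
 [-9.99999434e-01 -1.06428523e-03 -5.84493816e-06  2.30720714e+02]
 [ 0.00000000e+00  0.00000000e+00  0.00000000e+00  1.00000000e+00]]
```

View pics/a.png

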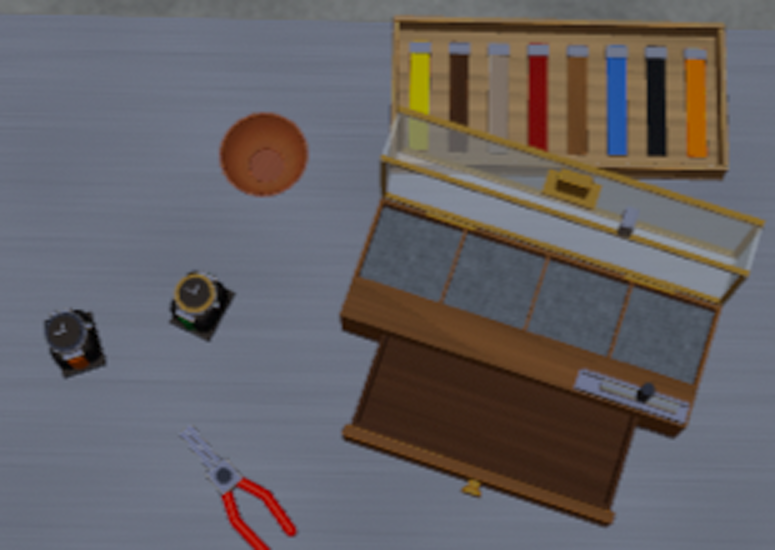

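View pics/b.png

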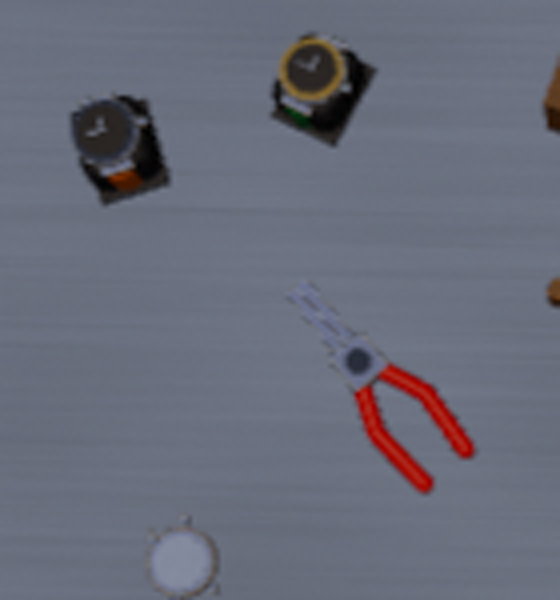

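View pics/c.png

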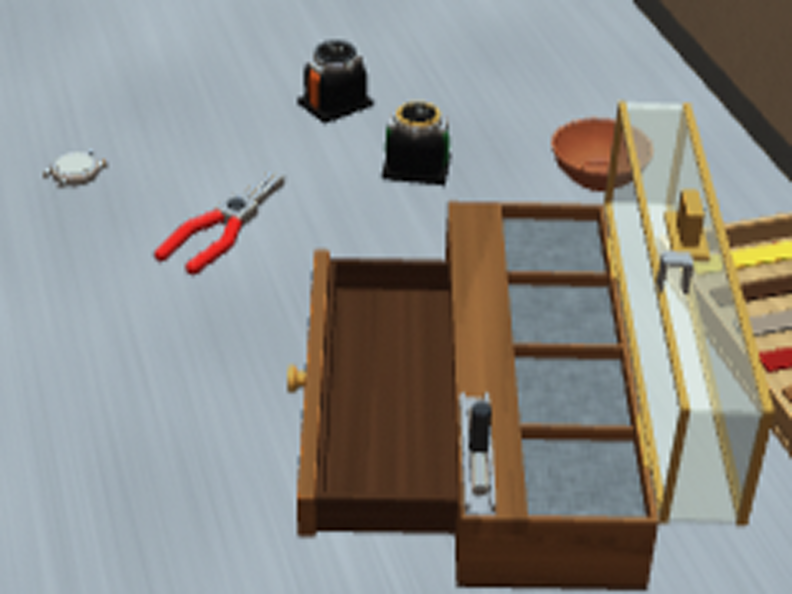

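Run:
```python
from h import *
A=lambda u,v:(150+u/2.5,80+v/2.5)
B=lambda u,v:(150+u/4,180+v/4)
C=lambda u,v:(205+u/3.3,165+v/3.3)
def fit(loc,W):
    loc=np.array(loc,float);W=np.array(W)[:,:2];lc=loc.mean(0);wc=W.mean(0)
    a,b=loc-lc,W-wc; th=np.arctan2((a[:,0]*b[:,1]-a[:,1]*b[:,0]).sum(),(a*b).sum())
    R=np.array([[np.cos(th),-np.sin(th)],[np.sin(th),np.cos(th)]]); t=wc-R@lc
    return th,t,np.round(W-(loc@R.T+t),1)
# front rail corners + divider/rail points
loc=[(-65,172),(-65,-172)]
print("boxfront",[cast("top",*A(*p),64) for p in [(343,317),(683,427)]])
loc=[(-65,172),(-65,-172),(-23,-126+ 0)]
# side view corners z=64
print("side",[cast("side",*C(*p),64) for p in [(449,203),(457,533),(600,205),(656,519)]])
print("top rails",[cast("top",*A(*p),64) for p in [(343,317),(683,427),(375,205),(717,310)]])
for nm,pts in (("top",[cast("top",*A(*p),64) for p in [(343,317),(683,427)]]),("side",[cast("side",*C(*p),64) for p in [(449,203),(457,533)]])):
    print(nm,fit([(-65,172),(-65,-172)],pts))
print("knob",cast("top",*A(473,487),25), cast("side",*C(290,379),25))
print("boltknob top",cast("top",*A(646,390),113),cast("side",*C(482,405),113))
print("drawer front corners z42",[cast("top",*A(*p),42) for p in [(345,432),(612,518)]])
print("pliers joint",cast("top",*B(358,361),14),"tip",cast("top",*B(297,290),10),"h1",cast("top",*B(468,452),10),"h2",cast("top",*B(427,486),10), "side joint",cast("side",*C(237,204),14))
print("orange head",cast("top",*B(104,127),58),"side",cast("side",*C(335,52),58))
print("green head",cast("top",*B(312,68),58),"side",cast("side",*C(417,114),58))
print("o base",[cast("top",*B(*p),0) for p in [(106,204),(170,183),(157,140)]])
print("g base",[cast("top",*B(*p),0) for p in [(272,117),(335,145),(377,69)]])
print("bowl",cast("top",255.5,141,36),"case",cast("top",195.5,321,6),"tester",cast("top",493,297,36))
```

```text
boxfront [array([610.7552787 ,  50.89803536,  64.        ]), array([ 511.76692701, -271.04474473,   64.        ])]
side [array([612.25724271,  48.50300183,  64.        ]), array([ 504.21923768, -287.3615335 ,   64.        ]), array([727.6560221,  14.0933209,  64.       ]), array([ 628.43120467, -310.45619001,   64.        ])]
top rails [array([610.7552787 ,  50.89803536,  64.        ]), array([ 511.76692701, -271.04474473,   64.        ]), array([723.35268606,  23.35205516,  64.        ]), array([ 625.8357022 , -305.63017598,   64.        ])]
top (np.float64(-0.29829755498065924), array([ 623.39058659, -129.17642382]), array([[-1.1, -3.4],
       [ 1.1,  3.4]]))
side (np.float64(-0.3112183270619105), array([ 620.11571832, -139.33347896]), array([[ 1.3,  4.2],
       [-1.3, -4.2]]))
knob [455.81527673 -76.88565144  25.        ] [449.62727038 -78.15200374  25.        ]
boltknob top [ 536.31391065 -228.06421164  113.        ] [ 537.84625175 -231.0530531   113.        ]
drawer front corners z42 [array([503.50432451,  46.53275681,  42.        ]), array([ 427.24444706, -207.11655674,   42.
[... 212 characters left out ...]
63.40736122 160.48405239  14.        ]
orange head [594.01052111 316.21014092  58.        ] side [590.51286442 310.87477981  58.        ]
green head [633.28392332 194.03741655  58.        ] side [630.95493393 190.01570808  58.        ]
o base [array([559.0239511 , 326.16013633,   0.        ]), array([573.23433973, 287.41557513,   0.        ]), array([600.45309199, 297.30841698,   0.        ])]
g base [array([616.85025147, 226.51423558,   0.        ]), array([599.79739138, 186.28006238,   0.        ]), array([649.36252789, 162.41018355,   0.        ])]
bowl [785.37927809 136.51823376  36.        ] case [339.63820679 263.69207035   6.        ] tester [ 410.0414965  -439.14914843   36.        ]
```

Call:
drive_tool(rows=[-100, -480, 458, 0, 0, 0, 100, -100, -480, 458, 0, 0, 0, 100, -100, -480, 458, 0, 0, 0, 100, -100, -480, 458, 0, 0, 0, 100, -100, -480, 458, 0, 0, 0, 100, -100, -480, 458, 0, 0, 0, 100, -100, -480, 458, 0, 0, 0, 100, -100, -480, 458, 0, 0, 0, 100, -100, -480, 458, 0, 0, 0, 100, -100, -480, 458, 0, 0, 0, 100])

```text
clock: 1.4
eef_pos: [460.6, 40.5, 324.8]
tcp_rot: [-1.035, 1.57, -1.338]
contact_force: [0.5, 1.5, -0.4]
opening: 1.0
```

Call:
drive_tool(rows=[0, -20, 20, 0, 0, 0, 100, 0, -20, 20, 0, 0, 0, 100, 0, -20, 20, 0, 0, 0, 100])

```text
clock: 1.78
eef_pos: [473.2, 15.8, 324.5]
tcp_rot: [-2.259, 1.57, -2.563]
contact_force: [-0.1, 0.2, -0.1]
opening: 1.0
```

```bash
cat >> h.py <<'E'
def shot(n,name,scale=None):
    T=wpose(); im=grab_frame(n)[:,:,::-1]; cv2.imwrite(f"pics/{name}.png",im); np.save(f"pics/{name}.npy",T); return T,im
E
python3 - <<'E'
from h import *
T,im=shot("wrist","w1"); print(T.round(3), r.sense()["clock"])
E
```

```text
[[-1.00000e-03  2.99000e-01  9.54000e-01  4.73203e+02]
 [-0.00000e+00  9.54000e-01 -2.99000e-01  1.58250e+01]
 [-1.00000e+00 -1.00000e-03 -1.00000e-03  3.24513e+02]
 [ 0.00000e+00  0.00000e+00  0.00000e+00  1.00000e+00]] 1.825
```

View pics/w1.png

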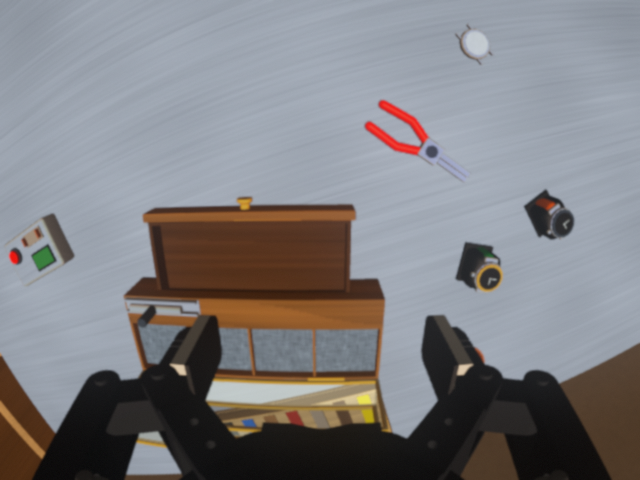

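Run:
```python
from h import *
im=cv2.imread("pics/w1.png")
cv2.imwrite("pics/w1a.png",cv2.resize(im[190:340,115:395],None,fx=2.8,fy=2.8,interpolation=cv2.INTER_CUBIC))
cv2.imwrite("pics/w1b.png",cv2.resize(im[90:300,360:590],None,fx=2.8,fy=2.8,interpolation=cv2.INTER_CUBIC))
```

```text
(no output)
```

View pics/w1a.png

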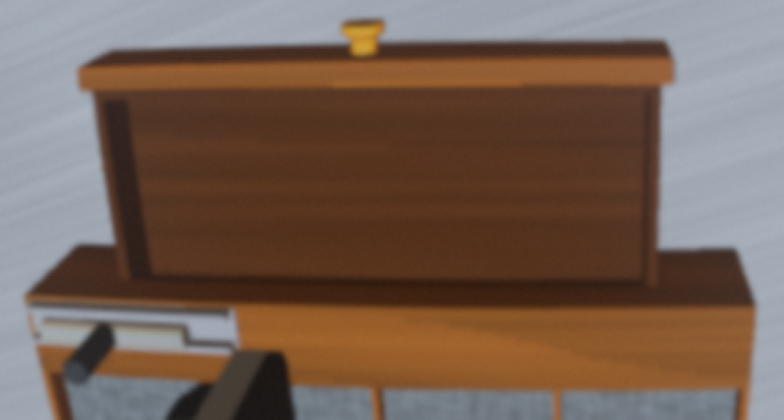

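View pics/w1b.png

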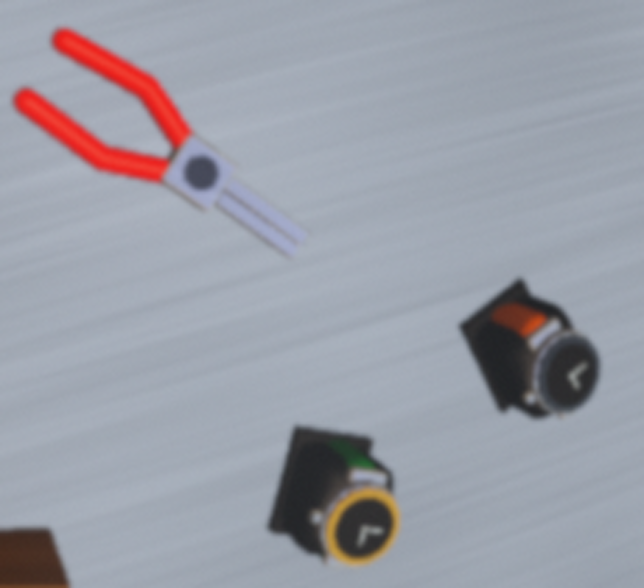

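Run:
```python
from h import *
T=np.load("pics/w1.npy")
a=lambda p,z:cast("wrist",115+p[0]/2.8,190+p[1]/2.8,z,T)[:2].round(1)
b=lambda p,z:cast("wrist",360+p[0]/2.8,90+p[1]/2.8,z,T)[:2].round(1)
P=[a((29,300),64),a((754,306),64)]
print("front",P,np.linalg.norm(P[1]-P[0]),np.arctan2(*(-(P[0]-P[1])[[0,1]]*[-1,1])[[0,1]]))
d=P[1]-P[0]; th=np.arctan2(-d[0],d[1]); print("th",-(-th) , "mid",(P[0]+P[1])/2,"orig",(P[0]+P[1])/2+65*np.array([np.cos(-abs(th)),np.sin(-abs(th))]))
print("dividers@rail z62",a((376,385),62),a((557,388),62))
F=[a((80,67),42),a((673,67),42)]; print("drawer front inner top",F,np.linalg.norm(F[1]-F[0]))
print("knob",a((363,22),25))
print("boltknob top",a((76,371),113),"bottom",a((97,335),80))
print("pliers joint",b((201,173),14),"tip",b((300,247),7),"h",b((62,40),7),b((24,100),7))
print("orange base",b((460,326),0),b((521,279),0),b((502,410),0),"head",b((566,371),58))
print("green base",b((295,427),0),b((371,438),0),b((270,528),0),"head",b((362,526),58))
```

```text
front [array([ 514.8, -273.4]), array([613.5,  53.2])] 341.18799803041134 -0.293478071307449
th -0.293478071307449 mid [ 564.15 -110.1 ] orig [ 626.37082876 -128.90341641]
dividers@rail z62 [ 602.9 -121.6] [627.9 -42.2]
drawer front inner top [array([ 422.5, -205.5]), array([505.4,  48.3])] 266.9959737524145
knob [449.2 -75.1]
boltknob top [ 536.9 -230.1] bottom [ 535.6 -234.1]
pliers joint [463.5 163.7] tip [510.5 205.1] h [390.5 120.2] [411.7  96.2]
orange base [575.  288.4] [560.3 330.2] [628.1 308.7] head [590.8 315.2]
green base [600.4 187.1] [619.2 227.6] [650.6 164.6] head [633.1 194.1]
```

```bash
cat >> h.py <<'E'
TH=-0.299; O=np.array([625.,-129.])
def bx(x,y,z): c,s=np.cos(TH),np.sin(TH); return np.array([O[0]+c*x-s*y,O[1]+s*x+c*y,z])
def tell(dst,jaw=None):
    D,rv=move(dst,None if jaw is None else down(jaw)); print("shift",D.round(1),"rot",rv.round(1),"rows",round(np.linalg.norm(D)/62.5,1),round(np.linalg.norm(rv)/10.7,1))
E
python3 -c "
from h import *
tell([463.5,163.7,120],-0.847)
print(bx(-90-90,0,25),bx(-53,-121,113))"
```

```text
shift [204.5 138.1 -53. ] rot [121.2   0.    0. ] rows 4.0 11.3
[452.98632431 -75.97834994  25.        ] [ 538.70919739 -229.01948503  113.        ]
```

Call:
drive_tool(rows=[120, 138, -53, 121, 0, 0, 60, 120, 138, -53, 121, 0, 0, 60, 120, 138, -53, 121, 0, 0, 60, 120, 138, -53, 121, 0, 0, 60, 120, 138, -53, 121, 0, 0, 60, 120, 138, -53, 121, 0, 0, 60, 120, 138, -53, 121, 0, 0, 60, 120, 138, -53, 121, 0, 0, 60, 120, 138, -53, 121, 0, 0, 60, 120, 138, -53, 121, 0, 0, 60])

```text
clock: 3.08
eef_pos: [462.8, 164.8, 204.6]
tcp_rot: [-0.349, 1.57, -2.505]
contact_force: [-0.3, 0.1, 0.4]
opening: 0.601
```

```bash
python3 -c "
from h import *
tell([463.5,163.7,120],-0.847)"
```

```text
shift [84.6  1.3  0.4] rot [15.  0.  0.] rows 1.4 1.4
```

Call:
drive_tool(rows=[60, 1, 0, 10, 0, 0, 60, 85, 1, 0, 15, 0, 0, 60, 85, 1, 0, 15, 0, 0, 60, 85, 1, 0, 15, 0, 0, 60])

```text
clock: 3.58
eef_pos: [463.8, 165.0, 120.6]
tcp_rot: [2.347, 1.57, -0.068]
contact_force: [1.4, -0.7, 0.2]
opening: 0.605
```

```bash
python3 -c "
from h import *
T,im=shot('wrist','w2'); print(r.sense()['eef_pos'],proj('wrist',[463.5,163.7,14],T))
tell([463.5,163.7,2],-0.847)
shot('top','t2')"
```

```text
[464.21591438 164.98622621 120.89063287] (np.float64(322.9777015537882), np.float64(244.83010171927148))
shift [118.9   0.4   1.5] rot [ 0.1 -0.1 -0. ] rows 1.9 0.0
```

View pics/w2.png

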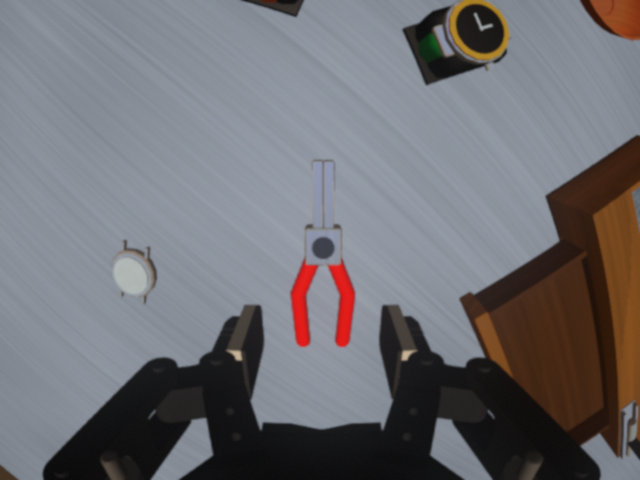

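Call:
drive_tool(rows=[60, 0, 1, 0, 0, 0, 60, 100, 0, 1, 0, 0, 0, 60, 118, 0, 1, 0, 0, 0, 60, 118, 0, 1, 0, 0, 0, 60, 118, 0, 1, 0, 0, 0, 20, 118, 0, 1, 0, 0, 0, 10, 118, 0, 1, 0, 0, 0, 10, 118, 0, 1, 0, 0, 0, 10, 118, 0, 1, 0, 0, 0, 10], newtons=50)

```text
clock: 4.8
eef_pos: [464.9, 164.7, 4.6]
tcp_rot: [2.709, 1.566, 0.293]
contact_force: [0.2, 0.2, 6.9]
opening: 0.288
```

Call:
drive_tool(rows=[-50, 0, 0, 0, 0, 0, 10, -100, 0, 0, 0, 0, 0, 10, -100, 0, 0, 0, 0, 0, 10])

```text
clock: 5.18
eef_pos: [467.4, 165.5, 108.9]
tcp_rot: [2.737, 1.558, 0.321]
contact_force: [-0.1, 1.0, -2.2]
opening: 0.287
```

```bash
python3 -c "
from h import *
T,im=shot('wrist','w3')
tell(bx(-110,10,110),-0.299)"
```

```text
shift [ -3.4 226.3 124.8] rot [-31.3  -0.4  -0.3] rows 4.1 2.9
```

View pics/w3.png

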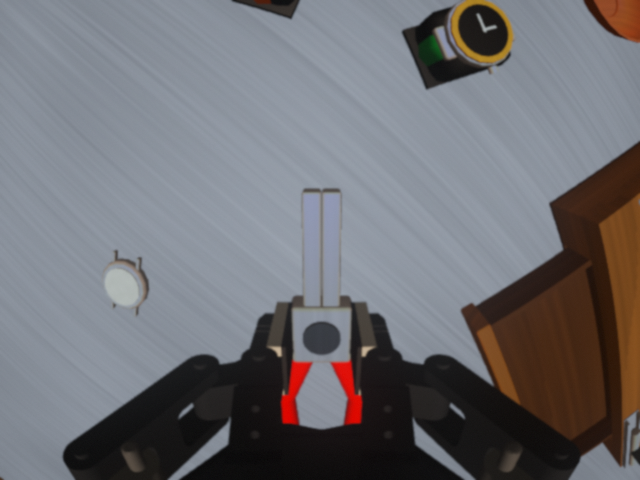

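Call:
drive_tool(rows=[-3, 60, 33, -8, 0, 0, 10, -3, 115, 63, -16, 0, 0, 10, -3, 170, 94, -24, 0, 0, 10, -3, 226, 125, -31, 0, 0, 10, -3, 226, 125, -31, 0, 0, 10, -3, 226, 125, -31, 0, 0, 10, -3, 226, 125, -31, 0, 0, 10])

```text
clock: 6.1
eef_pos: [521.6, -85.6, 109.0]
tcp_rot: [2.312, 1.562, 0.438]
contact_force: [-0.0, 0.2, -1.4]
opening: 0.285
```

```bash
python3 -c "
from h import *
T,im=shot('wrist','w4')
tell(bx(-110,10,18),-0.299);print(r.sense()['eef_pos'])"
```

```text
shift [91.2  0.8  1.6] rot [-0.2 -0.3 -0.4] rows 1.5 0.1
[521.82983018 -85.54941614 109.23055245]
```

View pics/w4.png

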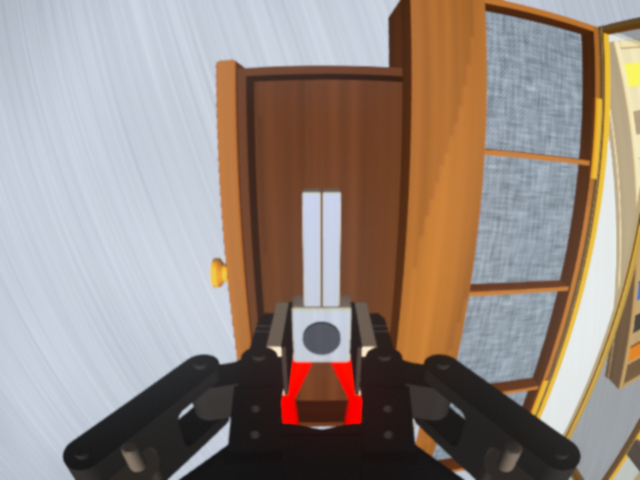

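Call:
drive_tool(rows=[45, 0, 1, 0, 0, 0, 10, 75, 0, 1, 0, 0, 0, 10, 90, 0, 1, 0, 0, 0, 10, 90, 0, 1, 0, 0, 0, 10])

```text
clock: 6.65
eef_pos: [521.7, -85.4, 18.7]
tcp_rot: [2.402, 1.563, 0.529]
contact_force: [0.2, -0.5, -2.1]
opening: 0.289
```

Call:
drive_tool(rows=[2, 0, 0, 0, 0, 0, 10, 3, 0, 0, 0, 0, 0, 10, 3, 0, 0, 0, 0, 0, 45, 3, 0, 0, 0, 0, 0, 45, 3, 0, 0, 0, 0, 0, 45, -60, 0, 0, 0, 0, 0, 45, -100, 0, 0, 0, 0, 0, 45, -100, 0, 0, 0, 0, 0, 45])

```text
clock: 7.65
eef_pos: [523.7, -86.3, 122.5]
tcp_rot: [2.052, 1.557, 0.179]
contact_force: [0.3, -0.1, 0.2]
opening: 0.45
```

```bash
python3 -c "
from h import *
T,im=shot('wrist','w5');print(r.sense()['eef_pos'])
print('to push start via', end=' '); tell(bx(-215,0,110),1.272)
"
```

```text
[522.37616102 -86.01929244 120.56015482]
to push start via shift [   9.5 -104.3   11.2] rot [-90.2   0.1  -0.7] rows 1.7 8.4
```

View pics/w5.png

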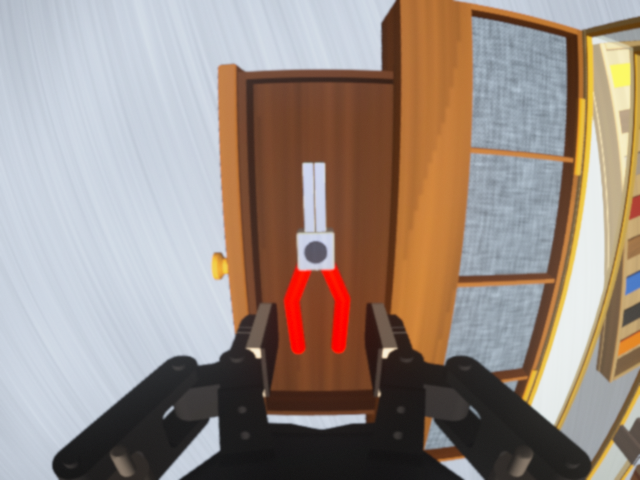

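Call:
drive_tool(rows=[-10, -60, 6, -10, 0, 0, 0, 0, -104, 11, -20, 0, 0, 0, 9, -110, 11, -30, 0, 0, 0, 9, -110, 11, -40, 0, 0, 0, 9, -110, 11, -50, 0, 0, 0, 9, -110, 11, -60, 0, 0, 0, 9, -110, 11, -70, 0, 0, 0, 9, -110, 11, -80, 0, 0, 0, 9, -110, 11, -90, 0, 0, 0, 9, -110, 11, -90, 0, 0, 0])

```text
clock: 8.95
eef_pos: [413.4, -63.7, 109.6]
tcp_rot: [0.661, 1.561, 0.357]
contact_force: [-0.0, 0.6, -0.5]
opening: -0.002
```

```bash
python3 -c "
from h import *
T,im=shot('wrist','w6');print(r.sense()['eef_pos'])
tell(bx(-212,0,20),1.272); shot('top','t6')
"
```

```text
[413.55472262 -63.70870417 109.78327132]
shift [89.9 -0.6  8.6] rot [-0.4  0.4 -0.3] rows 1.4 0.1
```

View pics/w6.png

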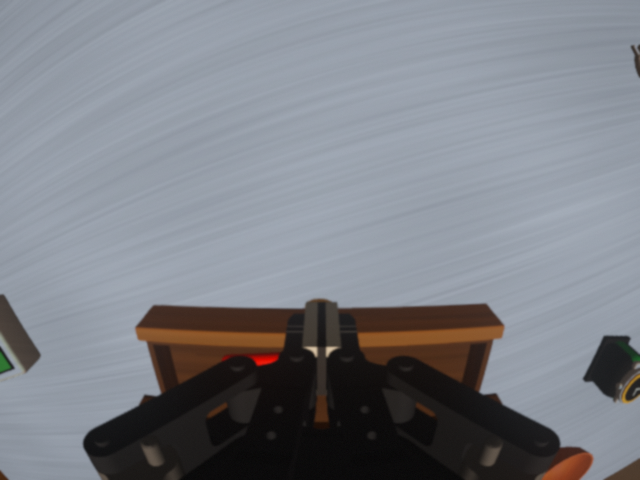

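Call:
drive_tool(rows=[50, 0, 0, 0, 0, 0, 0, 90, 0, 0, 0, 0, 0, 0, 90, 0, 8, 0, 0, 0, 0, 90, 0, 20, 0, 0, 0, 0, 90, 0, 35, 0, 0, 0, 0, 90, 0, 50, 0, 0, 0, 0, 90, 0, 65, 0, 0, 0, 0, 90, 0, 80, 0, 0, 0, 0, 90, 0, 95, 0, 0, 0, 0, 90, 0, 105, 0, 0, 0, 0])

```text
clock: 10.3
eef_pos: [515.7, -95.4, 20.7]
tcp_rot: [0.62, 1.561, 0.314]
contact_force: [-1.0, 1.2, 1.4]
opening: 0.001
```

```bash
python3 -c "
from h import *
tell(bx(-101,0,20),1.272)
"
```

```text
shift [ 0.9  0.2 13.3] rot [-0.4  0.5 -0.3] rows 0.2 0.1
```

Call:
drive_tool(rows=[0, 0, 6, 0, 0, 0, 0, 0, 0, 11, 0, 0, 0, 0, 0, 0, 15, 0, 0, 0, 0, 0, 0, 18, 0, 0, 0, 0])

```text
clock: 10.8
eef_pos: [528.0, -99.5, 20.1]
tcp_rot: [1.896, 1.565, 1.589]
contact_force: [-19.0, 7.8, 14.1]
opening: 0.001
```

Call:
drive_tool(rows=[0, 0, -25, 0, 0, 0, 0, -50, 0, -60, 0, 0, 0, 0, -150, 20, -70, 0, 0, 0, 60, -200, 20, -70, 0, 0, 0, 60, -200, 20, -70, 0, 0, 0, 60])

```text
clock: 11.42
eef_pos: [468.9, -60.4, 224.3]
tcp_rot: [0.982, 1.563, 0.676]
contact_force: [-0.5, 0.0, 0.1]
opening: 0.591
```

```bash
python3 -c "
from h import *
T,im=shot('wrist','w7');print(r.sense()['eef_pos']); 
t=grab_frame('side')[:,:,::-1]
cv2.imwrite('pics/s7.png',cv2.resize(t[165:345,205:445],None,fx=3.3,fy=3.3))
"
```

```text
[469.87677894 -60.41803089 226.24598494]
```

View pics/w7.png

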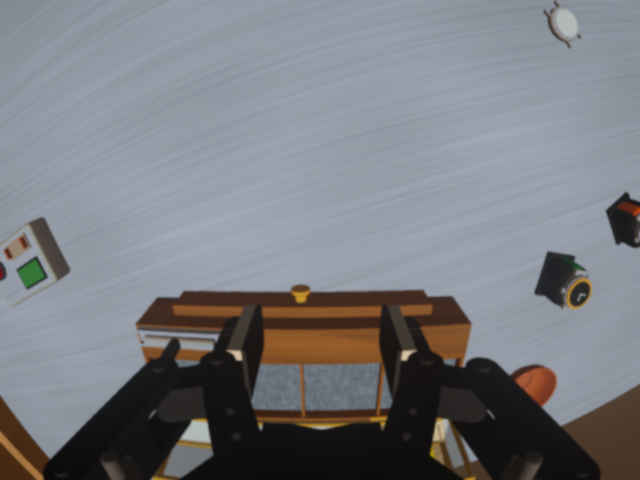

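View pics/s7.png

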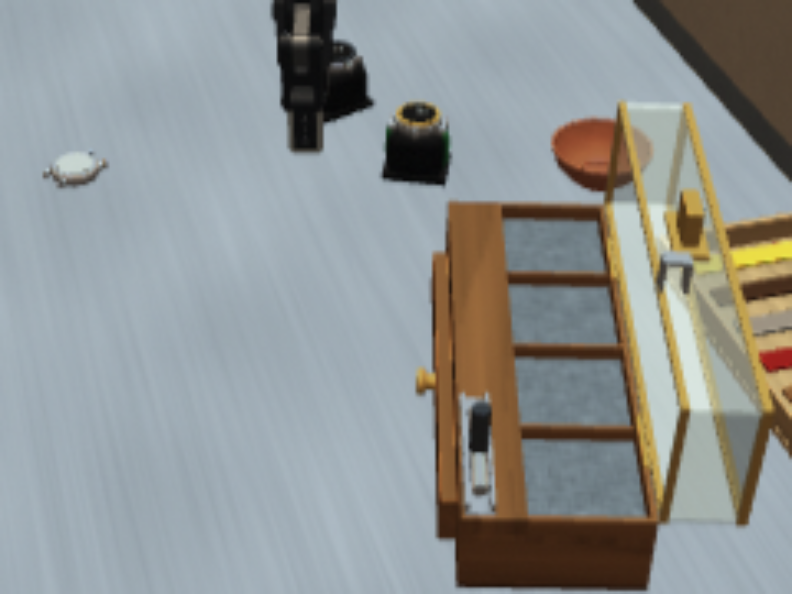

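```bash
python3 -c "
from h import *
T=np.load('pics/w7.npy')
def loc(p): d=np.array(p)[:2]-O; c,s=np.cos(TH),np.sin(TH); return np.round([c*d[0]+s*d[1],-s*d[0]+c*d[1]],1)
print('knob',loc(cast('wrist',300,286,25,T)),loc(cast('side',205+416/3.3,165+380/3.3,25)))
# tab triangulate
o1,d1=ray('top',150+574/2.5,80+187/2.5); o2,d2=ray('side',205+690/3.3,165+197/3.3)
M=np.array([d1,-d2]).T; k=np.linalg.lstsq(M,o2-o1,rcond=None)[0]; p,q=o1+d1*k[0],o2+d2*k[1]; print('tab top',loc(p),p[2],loc(q),q[2])
for phi in (1.5,1.55,1.6):
  for rad,off in ((122.2,.231),(np.hypot(126,28),np.arctan2(28,126))):
    print(phi,59-rad*np.cos(off+phi),64+rad*np.sin(off+phi), end=' | ')
tell([634,195,110],1.145)
"
```

```text
knob [-92.7  -1. ] [-91.2  -1.8]
tab top [79.9 -1.3] 188.77061691074755 [86.4 -1.1] 191.23826172398844
1.5 78.49325541151887 184.63520627686302 | 1.5 78.01697221478295 191.66500995880654 | 1.55 84.4981413127146 183.51018696996852 | 1.55 84.37379709411235 190.55500946634555 | 1.6 90.43929513980382 182.08645443535136 | 1.6 90.66720069512454 189.12868735879357 | shift [116.1 292.5  79.3] rot [ 6.9  0.3 -0.4] rows 5.2 0.6
```

Call:
drive_tool(rows=[30, 60, 16, 3, 0, 0, 100, 60, 120, 32, 7, 0, 0, 100, 80, 180, 48, 7, 0, 0, 100, 100, 235, 64, 7, 0, 0, 100, 100, 292, 79, 7, 0, 0, 100, 100, 292, 79, 7, 0, 0, 100, 100, 292, 79, 7, 0, 0, 100])

```text
clock: 12.4
eef_pos: [632.5, 194.4, 124.6]
tcp_rot: [1.08, 1.565, 0.653]
contact_force: [0.6, -0.3, 0.2]
opening: 1.002
```

```bash
sed -i 's/O=np.array(.*/O=np.array([624.7,-130.])/' h.py; python3 -c "
from h import *
T,im=shot('wrist','w8');print(r.sense()['eef_pos']);print(proj('wrist',[634,195,58],T))
tell([634,195,17],1.145)
"
```

```text
[632.29613083 193.54579552 125.04012339]
(np.float64(322.2158076285597), np.float64(265.6898809438567))
shift [108.1   1.5   0.6] rot [-0.1  0.2 -0.3] rows 1.7 0.0
```

View pics/w8.png

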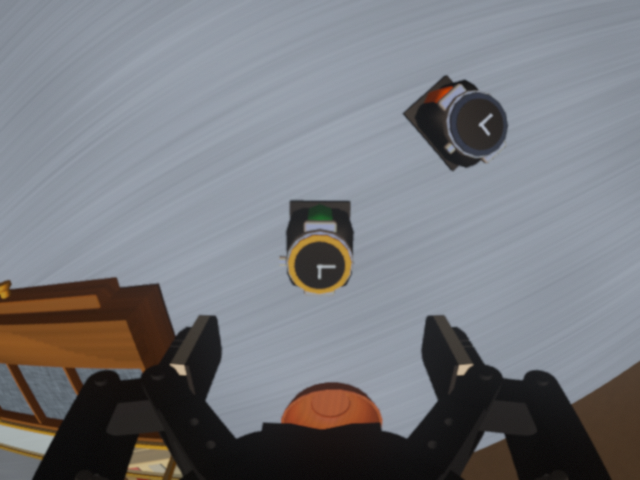

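Call:
drive_tool(rows=[50, 1, 1, 0, 0, 0, 100, 95, 1, 1, 0, 0, 0, 100, 108, 1, 1, 0, 0, 0, 100, 108, 1, 1, 0, 0, 0, 40, 108, 1, 1, 0, 0, 0, 30, 108, 1, 1, 0, 0, 0, 30, 108, 1, 1, 0, 0, 0, 30, 108, 1, 1, 0, 0, 0, 30], newtons=50)

```text
clock: 13.45
eef_pos: [635.6, 194.7, 19.3]
tcp_rot: [0.91, 1.562, 0.482]
contact_force: [0.5, -1.4, 7.3]
opening: 0.503
```

Call:
drive_tool(rows=[-50, 0, 0, 0, 0, 0, 30, -110, 0, 0, 0, 0, 0, 30, -110, 0, 0, 0, 0, 0, 30])

```text
clock: 13.82
eef_pos: [638.4, 195.4, 135.8]
tcp_rot: [0.812, 1.551, 0.384]
contact_force: [-0.5, -0.4, -1.0]
opening: 0.503
```

```bash
python3 -c "
from h import *
T,im=shot('wrist','w9');print(r.sense()['eef_pos'])
tell(bx(10,42,125),1.272)
"
```

```text
[636.48252867 194.86420573 132.78187585]
shift [   6.2 -257.6  128.5] rot [-7.4  0.6 -0.6] rows 4.6 0.7
```

View pics/w9.png

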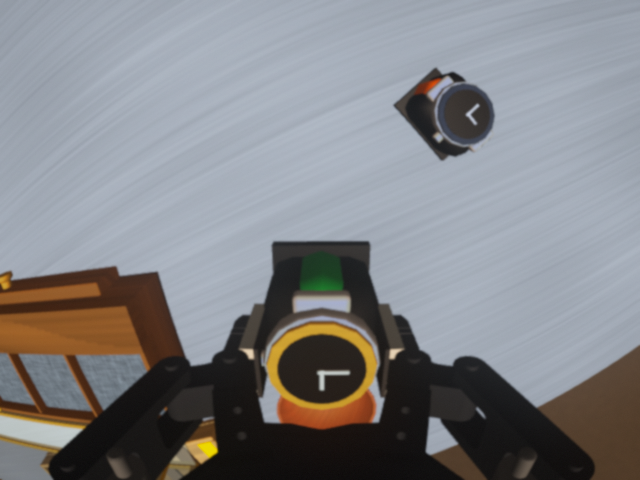

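Call:
drive_tool(rows=[0, -50, 25, -2, 0, 0, 30, 0, -100, 50, -4, 0, 0, 30, 3, -150, 75, -6, 0, 0, 30, 6, -205, 102, -7, 0, 0, 30, 6, -240, 120, -7, 0, 0, 30, 6, -258, 128, -7, 0, 0, 30, 6, -258, 128, -7, 0, 0, 30, 6, -258, 128, -7, 0, 0, 30])

```text
clock: 14.88
eef_pos: [645.7, -91.7, 124.7]
tcp_rot: [0.775, 1.556, 0.47]
contact_force: [0.0, 0.4, -1.5]
opening: 0.508
```

```bash
python3 -c "
from h import *
T,im=shot('wrist','w10');print(r.sense()['eef_pos'])
tell(bx(10,42,71),1.272)
t=grab_frame('side')[:,:,::-1]
cv2.imwrite('pics/s10.png',cv2.resize(t[165:345,205:445],None,fx=3.3,fy=3.3))
"
```

```text
[645.8644201  -91.53329249 124.90062957]
shift [53.9 -1.5  0.5] rot [-0.3  0.6 -0.6] rows 0.9 0.1
```

View pics/w10.png

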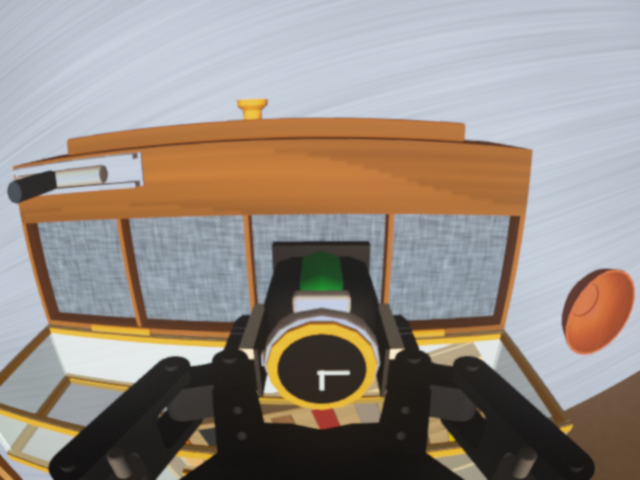

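View pics/s10.png

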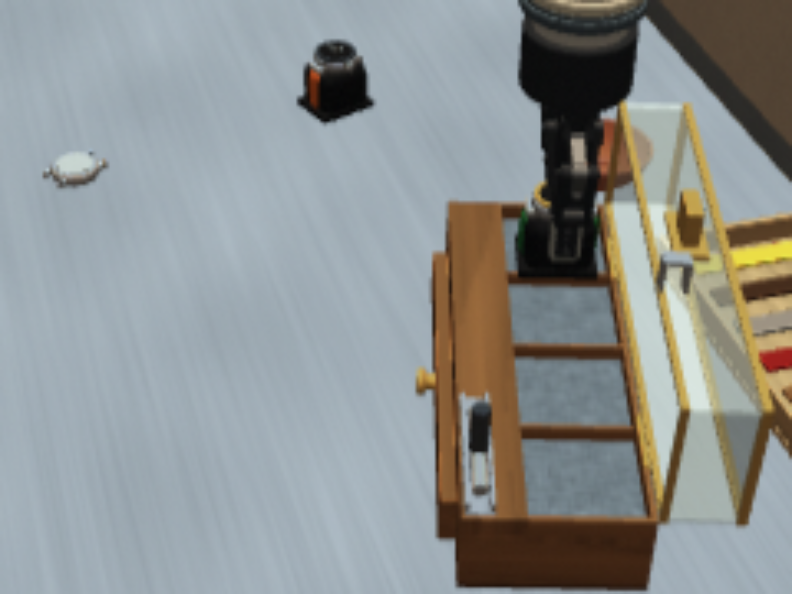

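Call:
drive_tool(rows=[25, -1, 0, 0, 0, 0, 30, 42, -1, 0, 0, 0, 0, 30, 52, -1, 0, 0, 0, 0, 30, 54, -1, 0, 0, 0, 0, 30, 54, -1, 0, 0, 0, 0, 30])

```text
clock: 15.6
eef_pos: [646.7, -92.1, 71.3]
tcp_rot: [0.726, 1.555, 0.422]
contact_force: [-0.2, -0.1, -1.5]
opening: 0.508
```

Call:
drive_tool(rows=[1, 0, 0, 0, 0, 0, 30, 2, 0, 0, 0, 0, 0, 30, 2, 0, 0, 0, 0, 0, 30, 2, 0, 0, 0, 0, 0, 65, 2, 0, 0, 0, 0, 0, 65, -50, 0, 0, 0, 0, 0, 65, -110, 0, 0, 0, 0, 0, 70, -130, 0, 0, 0, 0, 0, 80, -130, 0, 0, 0, 0, 0, 80])

```text
clock: 16.73
eef_pos: [645.6, -93.1, 202.7]
tcp_rot: [0.641, 1.553, 0.337]
contact_force: [0.4, 0.6, -0.4]
opening: 0.801
```

```bash
python3 -c "
from h import *
T,im=shot('wrist','w11');print(r.sense()['eef_pos'])
tell([593,316.5,150],1.917)
t=grab_frame('top')[:,:,::-1]
cv2.imwrite('pics/t11.png',cv2.resize(t[80:300,150:460],None,fx=2.5,fy=2.5))
"
```

```text
[644.56830953 -92.89797037 200.80344418]
shift [  52.7  374.6 -172.4] rot [-37.3   0.8  -0.4] rows 6.7 3.5
```

View pics/w11.png

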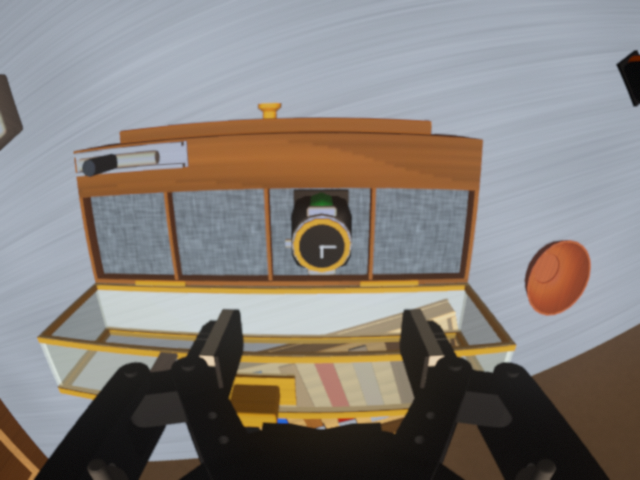

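View pics/t11.png

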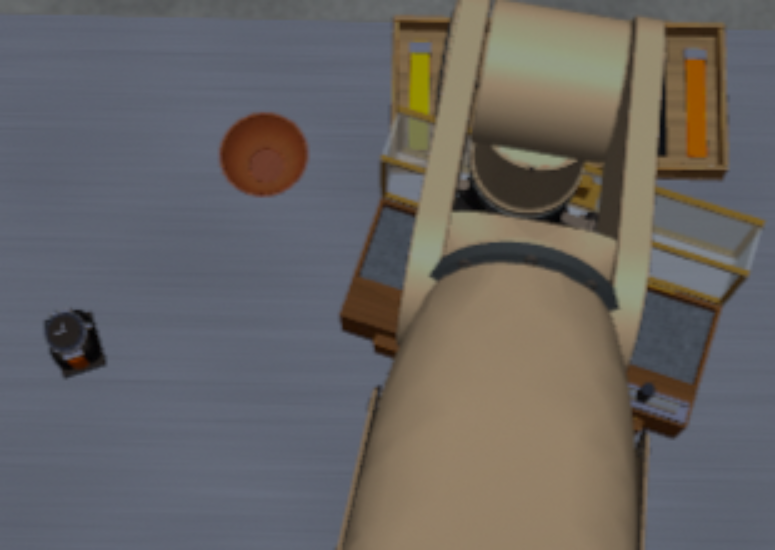

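Call:
drive_tool(rows=[0, 55, -25, -5, 0, 0, 100, 0, 110, -50, -10, 0, 0, 100, 10, 165, -76, -18, 0, 0, 100, 25, 220, -101, -26, 0, 0, 100, 40, 275, -126, -34, 0, 0, 100, 53, 330, -150, -37, 0, 0, 100, 53, 375, -172, -37, 0, 0, 100, 53, 375, -172, -37, 0, 0, 100, 53, 375, -172, -37, 0, 0, 100])

```text
clock: 17.95
eef_pos: [591.7, 316.1, 146.8]
tcp_rot: [0.143, 1.561, 0.485]
contact_force: [-0.5, 0.2, 0.1]
opening: 1.001
```

```bash
python3 -c "
from h import *
T,im=shot('wrist','w12');print(r.sense()['eef_pos']);print(proj('wrist',[593,316.5,58],T))
tell([593,316.5,17],1.917)
"
```

```text
[592.13647227 315.59280114 147.27675508]
(np.float64(320.3320820566135), np.float64(252.32449996563395))
shift [130.3   0.4  -0.3] rot [-0.3  0.6 -0.1] rows 2.1 0.1
```

View pics/w12.png

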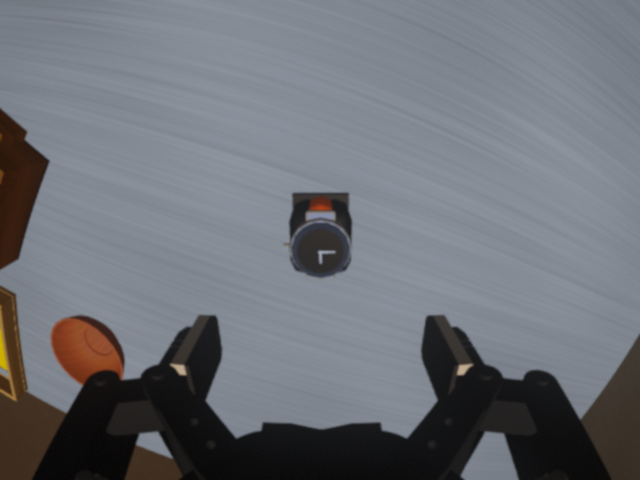

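Call:
drive_tool(rows=[55, 0, -1, 0, 0, 0, 100, 105, 0, -1, 0, 0, 0, 100, 129, 0, -1, 0, 0, 0, 100, 129, 0, -1, 0, 0, 0, 100, 129, 0, -1, 0, 0, 0, 40, 129, 0, -1, 0, 0, 0, 30, 129, 0, -1, 0, 0, 0, 30, 129, 0, -1, 0, 0, 0, 30, 129, 0, -1, 0, 0, 0, 30])

```text
clock: 19.12
eef_pos: [593.5, 316.3, 20.0]
tcp_rot: [0.13, 1.557, 0.471]
contact_force: [1.0, -1.3, 7.2]
opening: 0.503
```

Call:
drive_tool(rows=[-50, 0, 0, 0, 0, 0, 30, -110, 0, 0, 0, 0, 0, 30, -110, 0, 0, 0, 0, 0, 30])

```text
clock: 19.5
eef_pos: [595.3, 317.4, 136.1]
tcp_rot: [0.138, 1.547, 0.479]
contact_force: [-0.1, -0.1, -2.1]
opening: 0.51
```

```bash
python3 -c "
from h import *
T,im=shot('wrist','w13');print(r.sense()['eef_pos'])
tell(bx(-30,200,130),1.272)
tell(bx(10,126,130),1.272)
"
```

```text
[593.61386558 316.47663472 133.0780789 ]
shift [   2.  -252.8  -24.8] rot [36.7  1.  -0.5] rows 4.1 3.4
shift [   1.5 -336.1  -36.9] rot [36.7  1.  -0.5] rows 5.4 3.4
```

View pics/w13.png

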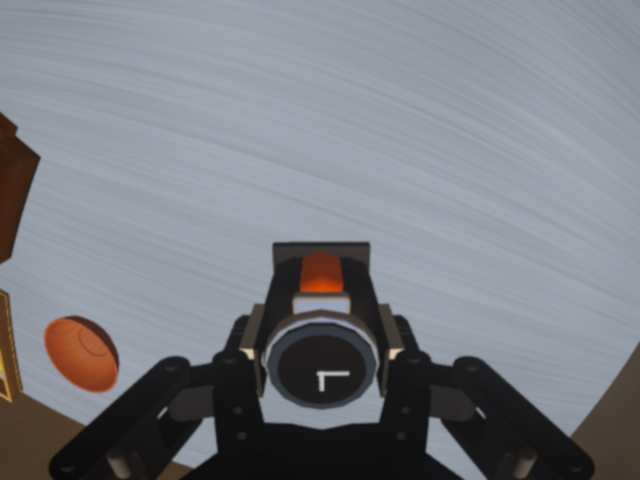

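Call:
drive_tool(rows=[0, -50, -5, 8, 0, 0, 30, 0, -100, -11, 16, 0, 0, 30, 0, -155, -17, 24, 1, 0, 30, 0, -210, -23, 32, 1, 0, 30, 0, -260, -29, 37, 1, 0, 30, 2, -305, -33, 37, 1, 0, 30, 2, -336, -37, 37, 1, 0, 30, 2, -336, -37, 37, 1, 0, 30, 2, -336, -37, 37, 1, 0, 30])

```text
clock: 20.68
eef_pos: [670.4, -12.0, 128.3]
tcp_rot: [2.156, 1.562, 1.851]
contact_force: [0.3, 0.6, -1.3]
opening: 0.507
```

```bash
python3 -c "
from h import *
T,im=shot('wrist','w14');print(r.sense()['eef_pos'])
tell(bx(10,126,72),1.272)
"
```

```text
[670.4933228  -11.61214338 128.58638153]
shift [56.6 -1.1  1.4] rot [-0.3 -0.3 -0.4] rows 0.9 0.1
```

View pics/w14.png

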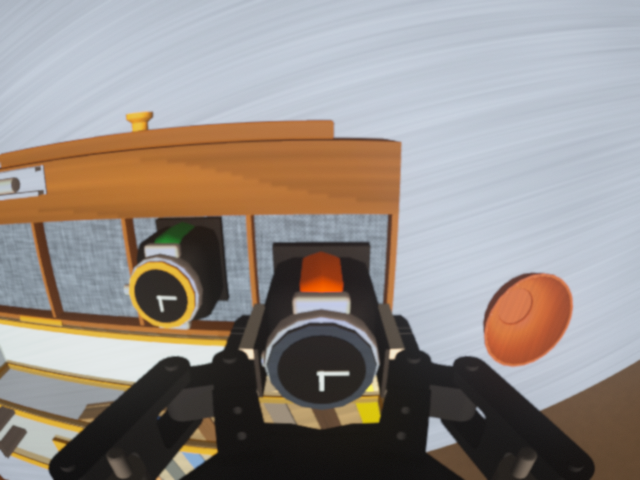

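Call:
drive_tool(rows=[25, -1, 1, 0, 0, 0, 30, 42, -1, 1, 0, 0, 0, 30, 52, -1, 1, 0, 0, 0, 30, 57, -1, 1, 0, 0, 0, 30, 58, -1, 1, 0, 0, 0, 30, 58, -1, 1, 0, 0, 0, 30, 58, -1, 1, 0, 0, 0, 65, 58, -1, 1, 0, 0, 0, 65, 10, -1, 1, 0, 0, 0, 65, -50, -1, 0, 0, 0, 0, 65])

```text
clock: 21.98
eef_pos: [669.4, -13.0, 178.6]
tcp_rot: [2.382, 1.561, 2.078]
contact_force: [-0.1, 0.4, -0.2]
opening: 0.652
```

Call:
drive_tool(rows=[-60, -15, -20, 0, 0, 0, 65, -60, -15, -20, 0, 0, 0, 65, -60, -15, -20, 0, 0, 0, 65])

```text
clock: 22.35
eef_pos: [646.0, -21.9, 238.8]
tcp_rot: [2.313, 1.561, 2.009]
contact_force: [-0.1, 0.3, -1.1]
opening: 0.648
```

```bash
python3 -c "
from h import *
T,im=shot('wrist','w15');print(r.sense()['eef_pos'],r.sense()['clock'])
for phi in (1.5,1.54,1.6): 
  print(phi, 59-122.2*np.cos(.231+phi), 64+122.2*np.sin(.231+phi))
tell(bx(85,0,260),1.272)
t=grab_frame('side')[:,:,::-1]
cv2.imwrite('pics/s15.png',t)
"
```

```text
[645.63437683 -21.79807245 237.64536674] 22.4
1.5 78.49325541151887 184.63520627686302
1.54 83.30178446483836 183.75918867387395
1.6 90.43929513980382 182.08645443535136
shift [ -23.9 -108.9   97.2] rot [-0.3 -0.5 -0.4] rows 2.4 0.1
```

View pics/w15.png

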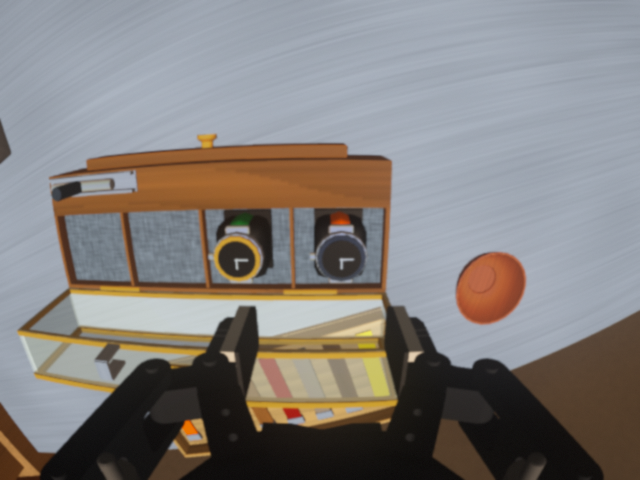

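View pics/s15.png

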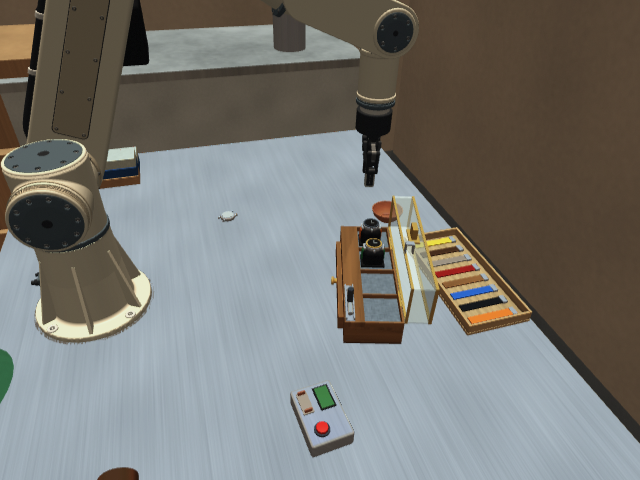

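Call:
drive_tool(rows=[-10, -50, 45, 0, 0, 0, 65, -10, -95, 85, 0, 0, 0, 65, 0, -109, 97, 0, 0, 0, 65, 0, -109, 97, 0, 0, 0, 65, 0, -109, 97, 0, 0, 0, 65])

```text
clock: 23.08
eef_pos: [704.7, -153.4, 234.2]
tcp_rot: [2.629, 1.557, 2.326]
contact_force: [-0.1, 0.7, -0.4]
opening: 0.652
```

```bash
python3 -c "
from h import *
T,im=shot('wrist','w16');print(r.sense()['eef_pos'],r.sense()['clock'])
tell(bx(84,0,184-12),1.272)
print(proj('wrist',bx(84,0,190),T))
t=grab_frame('side')[:,:,::-1]
cv2.imwrite('pics/s16.png',cv2.resize(t[165:345,305:485],None,fx=3.3,fy=3.3))
"
```

```text
[ 704.90978526 -153.21959245  234.84311244] 23.125
shift [62.8 -1.9  1.2] rot [-0.2 -0.6 -0.4] rows 1.0 0.1
(np.float64(318.02400294484295), np.float64(281.18442673618216))
```

View pics/w16.png

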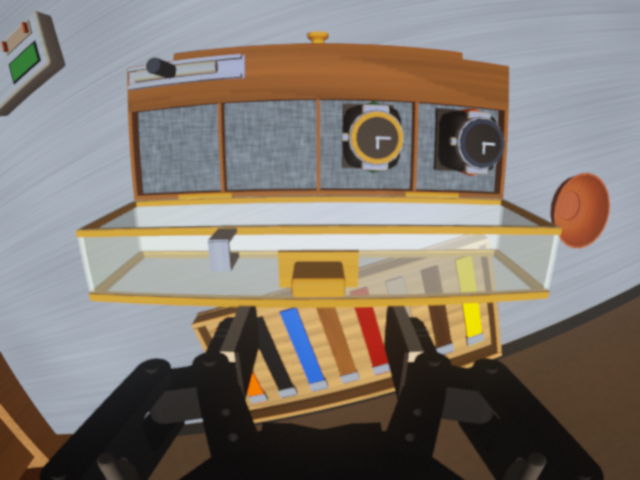

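View pics/s16.png

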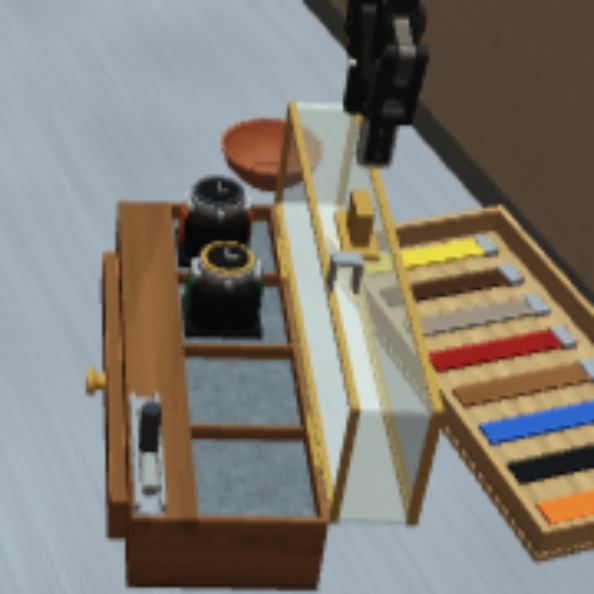

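Call:
drive_tool(rows=[30, -1, 1, 0, 0, 0, 65, 55, -1, 1, 0, 0, 0, 65, 63, -1, 1, 0, 0, 0, 65, 63, -1, 1, 0, 0, 0, 65])

```text
clock: 23.68
eef_pos: [705.3, -153.2, 172.6]
tcp_rot: [2.562, 1.559, 2.26]
contact_force: [0.8, 1.0, 1.1]
opening: 0.645
```

```bash
python3 -c "
from h import *
T,im=shot('wrist','w17');print(r.sense()['eef_pos'],r.sense()['contact_force'])
"
```

```text
[ 705.70575577 -153.45898527  173.34498158] [ 0.16451577  0.2591272  -0.03707604]
```

View pics/w17.png

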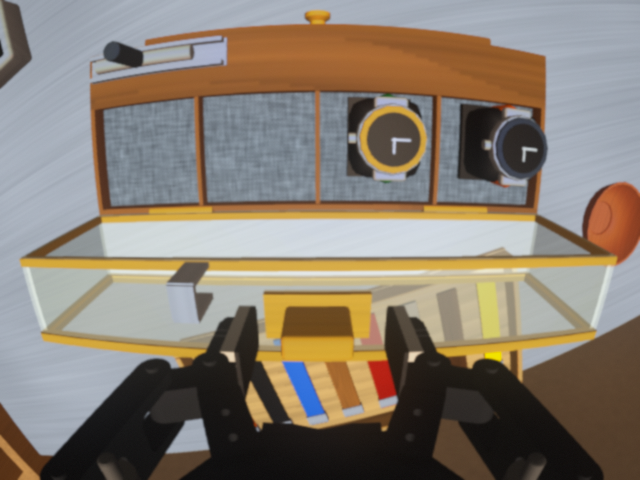

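Call:
drive_tool(rows=[0, 0, 0, 0, 0, 0, 30, 0, 0, 0, 0, 0, 0, 20, 0, 0, 0, 0, 0, 0, 20, 0, 0, 0, 0, 0, 0, 20], newtons=40)

```text
clock: 24.22
eef_pos: [706.4, -155.3, 175.3]
tcp_rot: [2.467, 1.563, 2.165]
contact_force: [-2.2, -5.4, 3.9]
opening: 0.339
```

```bash
cat > lid.py <<'E'
from h import *
import sys
phi0=float(sys.argv[1])
T=wpose()
# start TCP in box coords, polar about hinge
c,s=np.cos(TH),np.sin(TH); d=T[:2,3]-O; x=c*d[0]+s*d[1]; y=-s*d[0]+c*d[1]; z=T[2,3]
R0=np.hypot(x-59,z-64); a0=np.arctan2(z-64,-(x-59)); print("r",R0,"ang",a0,"y",y, r.sense()["contact_force"].round(1), r.sense()["opening"])
for dphi in [float(v) for v in sys.argv[2:]]:
    a=a0-dphi; p=bx(59-R0*np.cos(a),y,64+R0*np.sin(a)); D=T[:3,:3].T@(p-T[:3,3]); print(dphi,D.round(1),"ry",round(-np.degrees(dphi),1))
E
python3 lid.py 1.54 .05 .1 .2 .3 .4 .5 .6 .7 .8 .9
```

```text
r 114.37584379445813 ang 1.804504153467611 y -0.12198576379135062 [-2.2 -5.4  3.9] 0.3391950175003524
0.05 [-1.2 -0.  -5.6] ry -2.9
0.1 [ -2.   -0.  -11.3] ry -5.7
0.2 [ -2.9  -0.1 -22.7] ry -11.5
0.3 [ -2.7  -0.1 -34.1] ry -17.2
0.4 [ -1.3  -0.1 -45.4] ry -22.9
0.5 [  1.3  -0.2 -56.6] ry -28.6
0.6 [  4.9  -0.2 -67.4] ry -34.4
0.7 [  9.6  -0.3 -77.9] ry -40.1
0.8 [ 15.3  -0.3 -87.8] ry -45.8
0.9 [ 21.9  -0.4 -97.1] ry -51.6
```

Call:
drive_tool(rows=[-1, 0, -6, 0, -3, 0, 20, -2, 0, -11, 0, -6, 0, 20, -3, 0, -17, 0, -9, 0, 20, -3, 0, -23, 0, -11, 0, 20, -3, 0, -28, 0, -14, 0, 20, -3, 0, -34, 0, -17, 0, 20, -2, 0, -40, 0, -20, 0, 20, -1, 0, -45, 0, -23, 0, 20, 0, 0, -51, 0, -26, 0, 20, 1, 0, -57, 0, -29, 0, 20])

```text
clock: 25.48
eef_pos: [651.6, -138.4, 174.6]
tcp_rot: [0.01, 1.069, -0.294]
contact_force: [4.4, -5.7, -14.1]
opening: 0.333
```

```bash
python3 lid.py 1.04 .1 .2 .3 .4 .5; python3 -c "
from h import *
t=grab_frame('side')[:,:,::-1]
cv2.imwrite('pics/s18.png',cv2.resize(t[165:345,305:485],None,fx=3.3,fy=3.3)); print(wpose().round(2),r.sense()['qpos'])"
```

```text
r 114.81190632969182 ang 1.298825589991455 y -0.06557327803930235 [  4.4  -5.7 -14.1] 0.33339158858529006
0.1 [ -2.   -0.1 -11.3] ry -5.7
0.2 [ -3.   -0.1 -22.7] ry -11.5
0.3 [ -2.7  -0.2 -34.2] ry -17.2
0.4 [ -1.3  -0.2 -45.6] ry -22.9
0.5 [  1.2  -0.3 -56.8] ry -28.6
[[ 4.6000e-01  3.0000e-01  8.4000e-01  6.5006e+02]
 [-1.4000e-01  9.5000e-01 -2.6000e-01 -1.3798e+02]
 [-8.8000e-01  0.0000e+00  4.8000e-01  1.7400e+02]
 [ 0.0000e+00  0.0000e+00  0.0000e+00  1.0000e+00]] [-0.18427317  0.28777164  1.98651099 -0.14561559  0.3711543  -1.32950465]
```

View pics/s18.png

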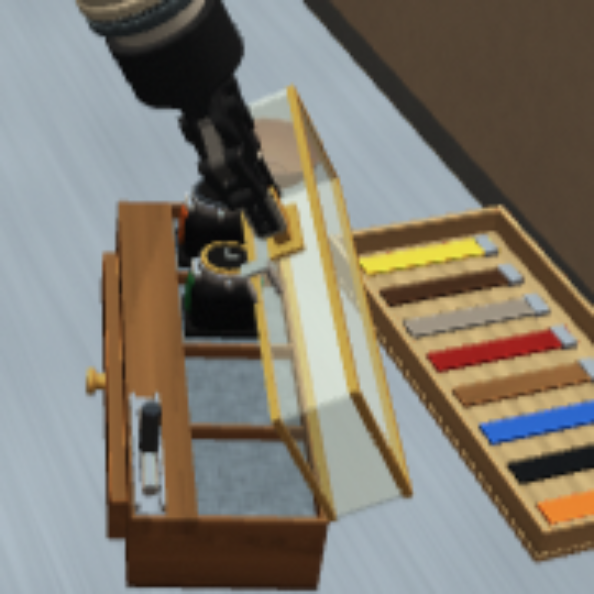

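```bash
cat > lid2.py <<'E'
from h import *
import sys
T=wpose(); G=T[:3,3]-19*T[:3,0]
c,s=np.cos(TH),np.sin(TH); d=G[:2]-O; x=c*d[0]+s*d[1]; y=-s*d[0]+c*d[1]; z=G[2]
R0=np.hypot(x-59,z-64); a0=np.arctan2(z-64,-(x-59)); print("r",R0,"ang",a0,"y",y, r.sense()["contact_force"].round(1), r.sense()["opening"])
for dphi in [float(v) for v in sys.argv[1:]]:
    a=a0-dphi; p=bx(59-R0*np.cos(a),y,64+R0*np.sin(a)); D=T[:3,:3].T@(p-G); print(dphi,D.round(1),p[2].round(1))
E
python3 lid2.py .1 .2 .3 .4 .5 .6 .7 .8 .9 1.0 1.05
```

```text
r 133.2992036998383 ang 1.2537117213059192 y -0.2065731378621587 [-2.7  0.5  0.7] 0.33616050733859476
0.1 [ -1.8  -0.1 -13.2] 185.9
0.2 [ -2.3  -0.1 -26.5] 179.9
0.3 [ -1.4  -0.2 -39.8] 172.7
0.4 [  0.8  -0.3 -53. ] 164.5
0.5 [  4.3  -0.3 -65.8] 155.2
0.6 [  9.   -0.4 -78.3] 145.1
0.7 [ 15.   -0.5 -90.2] 134.1
0.8 [  22.1   -0.5 -101.4] 122.4
0.9 [  30.4   -0.6 -111.9] 110.2
1.0 [  39.6   -0.7 -121.5] 97.5
1.05 [  44.5   -0.7 -126. ] 91.0
```

Call:
drive_tool(rows=[-1, 0, -6, 0, 0, 0, 20, -2, 0, -13, 0, 0, 0, 20, -2, 0, -20, 0, 0, 0, 20, -2, 0, -26, 0, 0, 0, 20, -2, 0, -33, 0, 0, 0, 20, -1, 0, -40, 0, 0, 0, 20, 0, 0, -46, 0, 0, 0, 20, 1, 0, -53, 0, 0, 0, 20], newtons=25)

```text
clock: 26.52
eef_pos: [608.6, -125.1, 150.6]
tcp_rot: [0.01, 1.063, -0.293]
contact_force: [-0.8, -3.1, 7.0]
opening: 0.335
```

```bash
python3 lid2.py .1 .2 .3 .4 .5 .6  ; python3 -c "
from h import *
t=grab_frame('side')[:,:,::-1]
cv2.imwrite('pics/s19.png',cv2.resize(t[165:345,305:485],None,fx=3.3,fy=3.3)); print(r.sense()['qpos'])"
```

```text
r 133.74893132913448 ang 0.8817453366493608 y -0.05553225372895554 [-0.8 -3.1  7. ] 0.3354609747696685
0.1 [  3.1  -0.1 -13. ] 158.2
0.2 [  7.4  -0.2 -25.7] 148.3
0.3 [ 13.   -0.2 -37.8] 137.5
0.4 [ 19.8  -0.3 -49.3] 126.0
0.5 [ 27.7  -0.4 -60.1] 113.8
0.6 [ 36.6  -0.5 -70.1] 101.2
[-0.17259462  0.26579862  2.09660759 -0.21185065  0.28241904 -1.25111562]
```

View pics/s19.png

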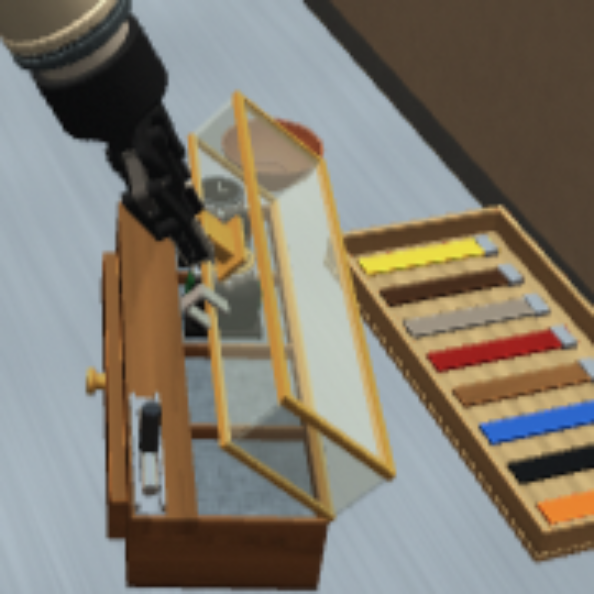

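Call:
drive_tool(rows=[1, 0, -6, 0, 0, 0, 20, 3, 0, -13, 0, 0, 0, 20, 5, 0, -19, 0, 0, 0, 20, 7, 0, -26, 0, 0, 0, 20, 10, 0, -32, 0, 0, 0, 20, 13, 0, -38, 0, 0, 0, 20, 16, 0, -44, 0, 0, 0, 20, 20, 0, -49, 0, 0, 0, 20, 24, 0, -55, 0, 0, 0, 20, 28, 0, -60, 0, 0, 0, 20])

```text
clock: 27.82
eef_pos: [569.5, -112.9, 95.5]
tcp_rot: [0.009, 1.066, -0.295]
contact_force: [-2.3, -3.3, 3.5]
opening: 0.342
```

```bash
python3 lid2.py .05 .1 .15 .2 ; python3 -c "
from h import *
t=grab_frame('side')[:,:,::-1]
cv2.imwrite('pics/s20.png',cv2.resize(t[165:345,305:485],None,fx=3.3,fy=3.3)); print(r.sense()['qpos'])"
```

```text
r 134.84326082683654 ang 0.36480226046207964 y 0.018331680499979797 [-2.3 -3.3  3.5] 0.3416716434210064
0.05 [ 4.5 -0.  -5. ] 105.8
0.1 [ 9.2 -0.1 -9.8] 99.3
0.15 [ 14.2  -0.1 -14.4] 92.7
0.2 [ 19.3  -0.1 -18.7] 86.1
[-0.15978621  0.32157678  2.20744847 -0.52613755  0.13020957 -0.92072364]
```

View pics/s20.png

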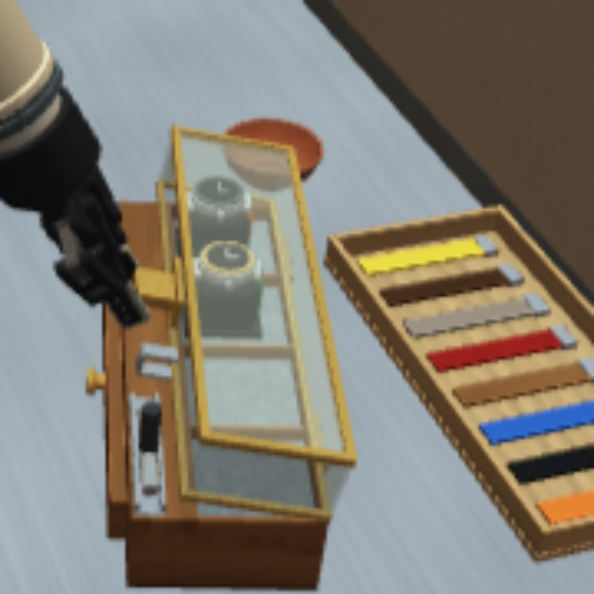

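Call:
drive_tool(rows=[0, 0, 0, 0, 0, 0, 60, 0, 0, 0, 0, 0, 0, 60, -40, 0, 0, 0, 0, 0, 60, -80, 0, 0, 0, 0, 0, 60, -100, 0, 0, 0, 8, 0, 60, -110, 0, 0, 0, 16, 0, 60, -120, 0, 0, 0, 24, 0, 30, -120, 0, 0, 0, 30, 0, 0, -120, 0, 0, 0, 30, 0, 0, -120, 0, 0, 0, 30, 0, 0])

```text
clock: 29.12
eef_pos: [513.0, -95.7, 199.3]
tcp_rot: [2.921, 1.551, 2.619]
contact_force: [-0.3, 0.1, 0.4]
opening: 0.0
```

```bash
python3 -c "
from h import *
print(wpose().round(2))
tell(bx(-53,0,150),1.272)
tell(bx(-30,0,160),1.272)"
```

```text
[[-2.0000e-02  3.0000e-01  9.5000e-01  5.1303e+02]
 [ 1.0000e-02  9.5000e-01 -3.0000e-01 -9.5710e+01]
 [-1.0000e+00  0.0000e+00 -2.0000e-02  1.9933e+02]
 [ 0.0000e+00  0.0000e+00  0.0000e+00  1.0000e+00]]
shift [48.1  0.2 64.7] rot [-0.2 -1.1 -0.2] rows 1.3 0.1
shift [37.7  0.3 87.6] rot [-0.2 -1.1 -0.2] rows 1.5 0.1
```

Call:
drive_tool(rows=[0, 0, 35, 0, -1, 0, 0, 20, 0, 62, 0, -1, 0, 0, 60, 0, 62, 0, -1, 0, 0, 75, 0, 62, 0, -1, 0, 0, 85, 0, 62, 0, -1, 0, 0, 92, 0, 62, 0, -1, 0, 0, 97, 0, 62, 0, -1, 0, 0, 101, 0, 62, 0, -1, 0, 0])

```text
clock: 30.12
eef_pos: [570.9, -113.3, 97.7]
tcp_rot: [1.737, 1.566, 1.434]
contact_force: [-7.1, 1.7, 35.4]
opening: 0.003
```

Call:
drive_tool(rows=[0, 0, 0, 0, 0, 0, 0, 0, 0, 0, 0, 0, 0, 0, -50, 0, -10, 0, 0, 0, 0, -90, 0, -30, 0, 0, 0, 0, -90, 0, -30, 0, 0, 0, 0])

```text
clock: 30.75
eef_pos: [543.3, -104.9, 190.7]
tcp_rot: [0.834, 1.564, 0.531]
contact_force: [0.1, 0.8, 0.7]
opening: -0.001
```

```bash
python3 -c "
from h import *
T,im=shot('wrist','w21'); print(r.sense()['eef_pos'],r.sense()['clock'])
t=grab_frame('side')[:,:,::-1]
cv2.imwrite('pics/s21.png',cv2.resize(t[185:345,305:485],None,fx=3.5,fy=3.5)); 
tell(bx(-56,-145,170),1.272)"
```

```text
[ 542.8531116  -104.86256909  188.99387529] 30.8
shift [  17.2 -144.8   30.6] rot [-0.2  0.  -0.3] rows 2.4 0.0
```

View pics/w21.png

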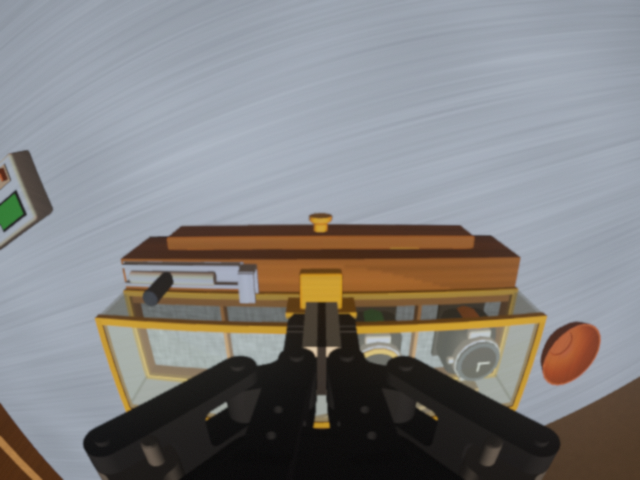

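View pics/s21.png

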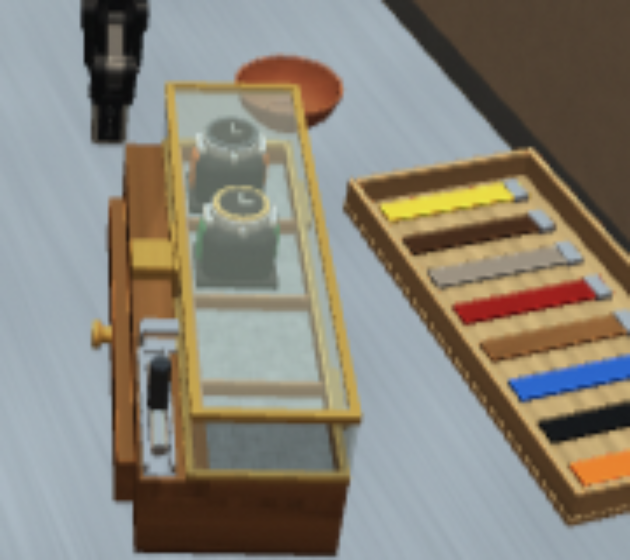

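Call:
drive_tool(rows=[0, -55, 10, 0, 0, 0, 0, 10, -110, 20, 0, 0, 0, 0, 17, -152, 30, 0, 0, 0, 0, 17, -152, 30, 0, 0, 0, 0, 17, -152, 30, 0, 0, 0, 0])

```text
clock: 31.48
eef_pos: [525.3, -258.3, 168.8]
tcp_rot: [1.897, 1.565, 1.593]
contact_force: [0.2, -0.2, -0.5]
opening: 0.001
```

```bash
python3 -c "
from h import *
T,im=shot('wrist','w22'); print(r.sense()['eef_pos'],r.sense()['clock'])
tell(bx(-57,-152,92),1.272); print(proj('wrist',bx(-53,-121,113),T),proj('wrist',bx(-57,-152,92),T))"
```

```text
[ 525.56796363 -257.86506714  169.21286295] 31.525
shift [77.2 -1.   0.2] rot [-0.2 -0.1 -0.3] rows 1.2 0.0
(np.float64(372.7301744307445), np.float64(277.3720670761864)) (np.float64(319.9786022084733), np.float64(258.9649250924076))
```

View pics/w22.png

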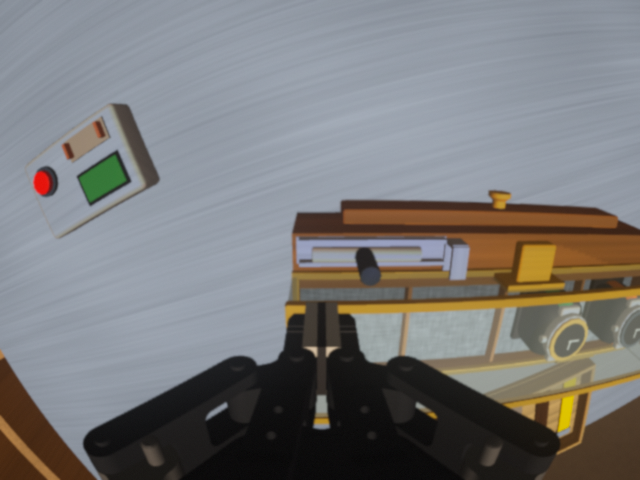

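Call:
drive_tool(rows=[40, -1, 0, 0, 0, 0, 0, 70, -1, 0, 0, 0, 0, 0, 77, -1, 0, 0, 0, 0, 0, 77, 6, 0, 0, 0, 0, 0, 77, 12, 0, 0, 0, 0, 0, 77, 18, 0, 0, 0, 0, 0, 77, 24, 0, 0, 0, 0, 0, 77, 30, 0, 0, 0, 0, 0, 77, 36, 0, 0, 0, 0, 0, 77, 41, 0, 0, 0, 0, 0])

```text
clock: 32.78
eef_pos: [538.0, -218.0, 92.5]
tcp_rot: [1.744, 1.566, 1.441]
contact_force: [0.5, -1.9, 1.5]
opening: -0.002
```

```bash
python3 -c "
from h import *
T,im=shot('wrist','w23'); print(r.sense()['contact_force'])
tell(bx(-57,-101,92),1.272)"
```

```text
[-0.26142544 -1.29953033  0.00331846]
shift [ 0.4  8.2 -0. ] rot [-0.2 -0.1 -0.3] rows 0.1 0.0
```

View pics/w23.png

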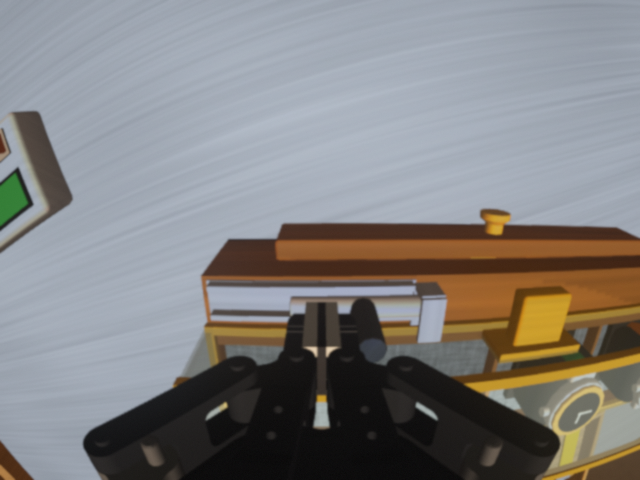

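Bolt is sliding (knob at about (370,345), rod entering keeper). Push on to the stop.

Call:
drive_tool(rows=[0, 4, 0, 0, 0, 0, 0, 0, 8, 0, 0, 0, 0, 0, 0, 11, 0, 0, 0, 0, 0, 0, 14, 0, 0, 0, 0, 0, 0, 16, 0, 0, 0, 0, 0])

```text
clock: 33.45
eef_pos: [541.6, -206.5, 92.6]
tcp_rot: [-2.008, 1.569, -2.308]
contact_force: [-9.8, -33.2, 1.6]
opening: -0.002
```

Call:
drive_tool(rows=[0, -15, 0, 0, 0, 0, 0, -20, -25, 0, 0, 0, 0, 0, -80, -30, -20, 0, 0, 0, 0, -130, 20, -100, 0, 0, 0, 0, -150, 60, -150, 0, 0, 0, 0, -150, 60, -150, 0, 0, 0, 0, -150, 60, -150, 0, 0, 0, 0])

```text
clock: 34.33
eef_pos: [415.0, -102.8, 243.8]
tcp_rot: [-0.938, 1.57, -1.236]
contact_force: [1.0, -1.8, 0.2]
opening: -0.001
```

```bash
python3 -c "
from h import *
T,im=shot('wrist','w24'); cv2.imwrite('pics/w24z.png',im)
t=grab_frame('side')[:,:,::-1]; cv2.imwrite('pics/s24f.png',t)
cv2.imwrite('pics/s24.png',cv2.resize(t[185:345,305:485],None,fx=3.5,fy=3.5)); 
shot('top','t24'); print(r.sense()['clock'],r.sense()['eef_pos'])
for y in (-85,-80): print(proj('wrist',bx(-53,y,113),T),proj('side',bx(-53,y,113)))
print('tab',proj('side',bx(-67,0,98)),'lid corner',proj('side',bx(-37,-172,118)),proj('wrist',bx(-37,-172,118),T),proj('wrist',bx(-37,172,118),T))"
```

```text
34.475 [ 416.71360229 -104.82947185  242.59567159]
(np.float64(269.6833813436884), np.float64(389.4438875245211)) (np.float64(350.4320777294122), np.float64(275.9775737079694))
(np.float64(274.83626569631343), np.float64(389.6156658353881)) (np.float64(350.3356620910953), np.float64(274.44673016826755))
tab (np.float64(342.49015643997785), np.float64(256.43046892890004)) lid corner (np.float64(360.35713094365747), np.float64(302.9533152975174)) (np.float64(186.12657883946795), np.float64(398.88966176063354)) (np.float64(516.4192019737159), np.float64(391.34790897891827))
```

View pics/w24z.png

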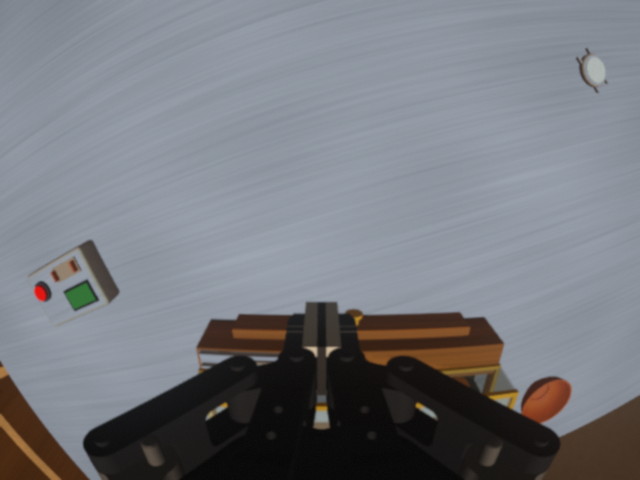

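View pics/s24.png

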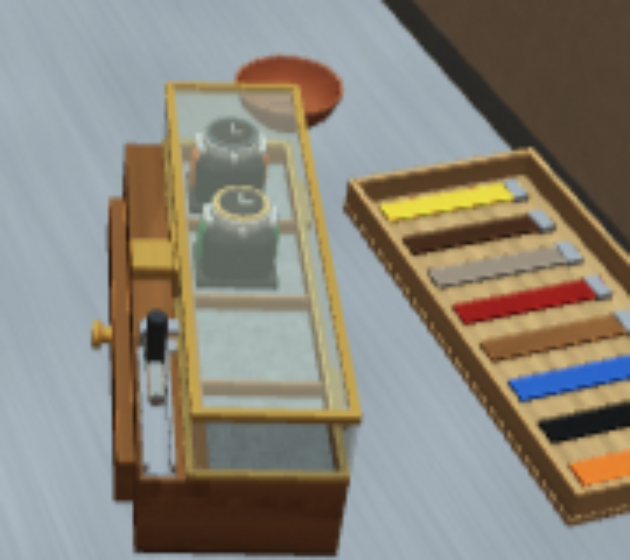

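View pics/t24.png

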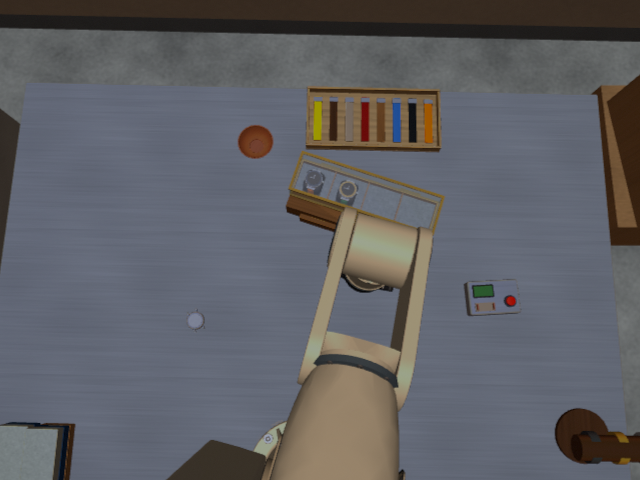

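Call:
drive_tool(rows=[30, 60, 40, 0, 0, 0, 0, 50, 110, 60, 0, 0, 0, 0, 50, 110, 60, 0, 0, 0, 0, 50, 110, 60, 0, 0, 0, 0])

```text
clock: 34.98
eef_pos: [506.4, -17.8, 191.2]
tcp_rot: [-2.404, 1.567, -2.703]
contact_force: [-0.2, 0.1, -0.4]
opening: -0.002
```

```bash
python3 -c "
from h import *
T,im=shot('wrist','w25'); cv2.imwrite('pics/w25z.png',cv2.resize(im[200:400,80:340],None,fx=3,fy=3,interpolation=cv2.INTER_CUBIC))
f=lambda p:np.round([(p[0]-80)*3,(p[1]-200)*3],0)
for y in (-125,-85,-80): print(y,f(proj('wrist',bx(-53,y,113),T)))
print('lid corners',f(proj('wrist',bx(-37,-172,118),T)),f(proj('wrist',bx(-37,0,118),T)),f(proj('wrist',bx(-67,-15,98),T)))
print('knob',f(proj('wrist',bx(-90,0,25),T)))"
```

```text
-125 [ 34. 474.]
-85 [148. 489.]
-80 [163. 491.]
lid corners [-75. 507.] [443. 574.] [390. 435.]
knob [490. 245.]
```

View pics/w25z.png

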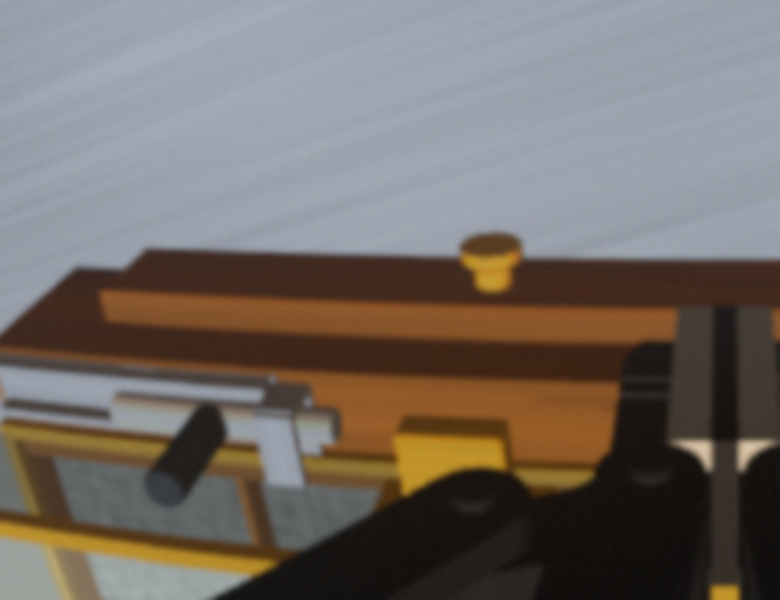

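```bash
python3 -c "
from rig import sign_off
print(sign_off())"
```

```text
the job is handed in; nothing more can be done
None
```

The job was handed in at about 35 s on the robot's clock, with the arm clear of everything.

- **Pliers and drawer:** The pliers lie flat in the drawer. I pushed the drawer in until it hit its stop at about 20 N. In the last picture the knob is within a pixel or so of its shut position, though two earlier pictures had put it 1 to 3 mm short.
- **Watches:** Only the green and orange watches were on the table. They stand dial up in compartments 3 and 4, with their straps running front to back.
- **Cover and bolt:** I closed the cover and pressed it down at about 35 N, then slid the bolt home afterwards. The last close-up shows the rod through the keeper and the bolt knob at box y of about -80 mm, which is the fully locked position. The cover's tab sits about where it should when shut, within a few pixels.
- **Left alone:** The tester, the bowl and the bare watch case look unmoved in the final top picture.

No check failed at the end. The drawer, cover and bolt positions are camera estimates good to about 2 mm; the interface gives no joint readings for them.

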